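Count wax blanks on the tilting tray

TASK

Push the last wax blank out of the feed sleeve into the counting tray with the drift, and put the drift back in its sloping cradle. Then lift the tray's handle to tilt the tray until each of its three pockets holds a blank, and gently tip it back fully home so that the spare blank rolls back into the channel; let go of everything. Do not handle the blanks with the gripper, do not spill any, and leave the other things on the bench alone.

Things in the scene. Friction and masses are not known exactly. Their poses are not given: they have to be found in the camera images.
- tray (a joint): tilt of the counting tray, rad: 0 = home, its floor sloping 0.42 down toward the channel end; grows as the handle is lifted; level at 0.42; stop at 0.90 (floor 0.48 down toward the pocket end). The blanks start to roll about 0.2 past level; if they jam, tip back and tilt again. A stiff hinge: it stays where it is left, and takes 2 to 6 N at the handle to move.
- tray_mid (a point): point on the tray's floor mid-lane, 15 mm above the hinge axis. Plywood tray, lane 83 mm wide, floor x -125 to +150 mm here, walls 20 to 34 mm (3 mm at the sleeve). x: from the channel (handle end) to the pockets; y: across, toward the sleeve (hinge axis parallel to y); z: up from the floor. Channel: plain floor at x -125 to 0. A blank on the floor has its centre at z = +14 mm. Three pockets (see pocket2).
- pocket2 (a point): mouth centre of the middle pocket, axes as tray_mid's. The three pockets are slots across the lane at x = 20, 57 (this one) and 94 mm of tray_mid, each 32 mm wide, 28.5 mm deep, for one blank. A blank in a pocket lies flush, its centre 14.5 mm below the floor, and the others roll over it.
- tray_handle (a point): centre of the tray's raised handle, a steel bar 14 mm thick, 90 mm long, parallel to y, on two 10 mm bent arms at y = +-41 mm, 42 mm clear of the channel end wall and 30 mm above the floor plane. Axes as tray_mid's. It turns with the tray about the hinge axis, which lies at x = +180 mm, z = -45 mm of this frame; it rises about 155 mm from home to the stop.
- stand: fixed steel stand of tray and sleeve; origin on the bench under the hinge. x from the handle end to the pocket end, y toward the sleeve, z up; hinge axis along y at z = 120 mm.
- sleeve_mouth (a point): centre of the outer mouth of the feed sleeve, an aluminium square tube fixed beside the tray: bore 34 x 34 mm level along the stand's y, 90 mm long, walls 4 mm, with a 16 mm viewing slot along its top. Axes as the stand's: the bore runs from here to -y.
- sleeve_exit (a point): centre of the bore's inner end, 8 mm outside the tray's lane, 90 mm from the mouth; bore floor 6 mm above the tray floor at home, over the channel beside the waiting blanks. A blank drops clear once its rear end is past the lane's edge: push the drift's tip 15 to 20 mm beyond this point (at 25 mm the drift's handle meets the mouth).
- drift_grip (a point): drift: centre of its wooden handle (24 mm thick, 70 mm long, along y). The steel shaft, 14 mm thick and 115 mm long, leaves the handle toward -y; weight about 0.14 kg. At the start it lies in its cradle, tip down, at 0.62 rad to the level, x axis level.
- drift_tip (a point): end of the drift's shaft, 150 mm from drift_grip; same axes as drift_grip.
- cradle_seat (a point): where drift_grip lies when the drift is seated in its cradle: a fixed dark wooden V-trough sloping at 0.62 rad with a foot plate at its lower end, carrying the shaft; the drift's handle stands free beyond the upper end. Axes as the cradle's: z up, the drift's tip points to -y and downward.
- cradle_slope (a point): same point as cradle_seat, with axes along the trough: y up the slope (the seated drift's y axis), x level, z away from the trough.
- rod1: green wax blank, cylinder 28 mm thick and 80 mm long along its y, about 47 g; origin at its centre; at the start in the tray's channel.
- rod2: green wax blank, cylinder 28 mm thick and 80 mm long along its y, about 47 g; origin at its centre; at the start in the tray's channel.
- rod3: green wax blank, cylinder 28 mm thick and 80 mm long along its y, about 47 g; origin at its centre; at the start in the tray's channel.
- rod4: green wax blank, cylinder 28 mm thick and 80 mm long along its y, about 47 g; origin at its centre; at the start in the sleeve.
- brick: pale soldering brick 90 x 110 x 32 mm; loose, leave alone; origin on its underside.
- jar: amber jar 54 mm wide, 85 mm high; loose, leave alone; origin on its underside.
- burs: round wooden bur holder 64 mm wide, 92 mm high with its burs; loose, leave alone; origin on its underside.
- hammer: hammer 220 mm long lying down; loose, leave alone; origin on its underside.
- block: steel bench block 65 x 65 x 25 mm; loose, leave alone; origin on its underside.
- mandrel: upright tapered ring mandrel, foot 70 mm wide, 170 mm high; loose, leave alone; origin on its underside.
- pliers: pliers 150 mm long lying down; loose, leave alone; origin on its underside.
Mind the look-alikes: they are no part of the job. Leave any orange or white look-alike of the rod3 alone.

How it is judged (in metres and radians):
On the way, in this order (a step that is already met when the one before it is completed fails the run):
1. the blank from the sleeve lies in the tray's channel, driven out by the drift, whose tip has come through the far half of the bore (x of rod4 in the frame of tray_mid between -0.13 and 0.002 m and z of rod4 in the frame of tray_mid between 0.007 and 0.022 m and y of rod4 in the frame of tray_mid between -0.008 and 0.008 m and y of drift_tip in the frame of sleeve_exit between -0.05 and 0.03 m and x of drift_tip in the frame of sleeve_exit between -0.017 and 0.017 m and z of drift_tip in the frame of sleeve_exit between -0.017 and 0.017 m), for 0.1 s.
2. each of the three pockets holds a blank (((x of rod1 in the frame of tray_mid between 0.013 and 0.027 m and z of rod1 in the frame of tray_mid between -0.022 and -0.007 m and y of rod1 in the frame of tray_mid between -0.008 and 0.008 m) or (x of rod2 in the frame of tray_mid between 0.013 and 0.027 m and z of rod2 in the frame of tray_mid between -0.022 and -0.007 m and y of rod2 in the frame of tray_mid between -0.008 and 0.008 m) or (x of rod3 in the frame of tray_mid between 0.013 and 0.027 m and z of rod3 in the frame of tray_mid between -0.022 and -0.007 m and y of rod3 in the frame of tray_mid between -0.008 and 0.008 m) or (x of rod4 in the frame of tray_mid between 0.013 and 0.027 m and z of rod4 in the frame of tray_mid between -0.022 and -0.007 m and y of rod4 in the frame of tray_mid between -0.008 and 0.008 m)) and ((x of rod1 in the frame of tray_mid between 0.05 and 0.064 m and z of rod1 in the frame of tray_mid between -0.022 and -0.007 m and y of rod1 in the frame of tray_mid between -0.008 and 0.008 m) or (x of rod2 in the frame of tray_mid between 0.05 and 0.064 m and z of rod2 in the frame of tray_mid between -0.022 and -0.007 m and y of rod2 in the frame of tray_mid between -0.008 and 0.008 m) or (x of rod3 in the frame of tray_mid between 0.05 and 0.064 m and z of rod3 in the frame of tray_mid between -0.022 and -0.007 m and y of rod3 in the frame of tray_mid between -0.008 and 0.008 m) or (x of rod4 in the frame of tray_mid between 0.05 and 0.064 m and z of rod4 in the frame of tray_mid between -0.022 and -0.007 m and y of rod4 in the frame of tray_mid between -0.008 and 0.008 m)) and ((x of rod1 in the frame of tray_mid between 0.087 and 0.101 m and z of rod1 in the frame of tray_mid between -0.022 and -0.007 m and y of rod1 in the frame of tray_mid between -0.008 and 0.008 m) or (x of rod2 in the frame of tray_mid between 0.087 and 0.101 m and z of rod2 in the frame of tray_mid between -0.022 and -0.007 m and y of rod2 in the frame of tray_mid between -0.008 and 0.008 m) or (x of rod3 in the frame of tray_mid between 0.087 and 0.101 m and z of rod3 in the frame of tray_mid between -0.022 and -0.007 m and y of rod3 in the frame of tray_mid between -0.008 and 0.008 m) or (x of rod4 in the frame of tray_mid between 0.087 and 0.101 m and z of rod4 in the frame of tray_mid between -0.022 and -0.007 m and y of rod4 in the frame of tray_mid between -0.008 and 0.008 m))), for 0.1 s.
At the end, for the whole second after the job is handed in: each of the three pockets holds a blank (within 7 mm, flush), the fourth lies in the channel, the tray is home (under 0.05 rad) and still, and the drift lies in its cradle (within 18 mm and 0.15 rad) (all of step 2 and ((x of rod1 in the frame of tray_mid between -0.13 and 0.002 m and z of rod1 in the frame of tray_mid between 0.007 and 0.022 m and y of rod1 in the frame of tray_mid between -0.008 and 0.008 m) or (x of rod1 in the frame of tray_mid between 0.013 and 0.027 m and z of rod1 in the frame of tray_mid between -0.022 and -0.007 m and y of rod1 in the frame of tray_mid between -0.008 and 0.008 m) or (x of rod1 in the frame of tray_mid between 0.05 and 0.064 m and z of rod1 in the frame of tray_mid between -0.022 and -0.007 m and y of rod1 in the frame of tray_mid between -0.008 and 0.008 m) or (x of rod1 in the frame of tray_mid between 0.087 and 0.101 m and z of rod1 in the frame of tray_mid between -0.022 and -0.007 m and y of rod1 in the frame of tray_mid between -0.008 and 0.008 m)) and ((x of rod2 in the frame of tray_mid between -0.13 and 0.002 m and z of rod2 in the frame of tray_mid between 0.007 and 0.022 m and y of rod2 in the frame of tray_mid between -0.008 and 0.008 m) or (x of rod2 in the frame of tray_mid between 0.013 and 0.027 m and z of rod2 in the frame of tray_mid between -0.022 and -0.007 m and y of rod2 in the frame of tray_mid between -0.008 and 0.008 m) or (x of rod2 in the frame of tray_mid between 0.05 and 0.064 m and z of rod2 in the frame of tray_mid between -0.022 and -0.007 m and y of rod2 in the frame of tray_mid between -0.008 and 0.008 m) or (x of rod2 in the frame of tray_mid between 0.087 and 0.101 m and z of rod2 in the frame of tray_mid between -0.022 and -0.007 m and y of rod2 in the frame of tray_mid between -0.008 and 0.008 m)) and ((x of rod3 in the frame of tray_mid between -0.13 and 0.002 m and z of rod3 in the frame of tray_mid between 0.007 and 0.022 m and y of rod3 in the frame of tray_mid between -0.008 and 0.008 m) or (x of rod3 in the frame of tray_mid between 0.013 and 0.027 m and z of rod3 in the frame of tray_mid between -0.022 and -0.007 m and y of rod3 in the frame of tray_mid between -0.008 and 0.008 m) or (x of rod3 in the frame of tray_mid between 0.05 and 0.064 m and z of rod3 in the frame of tray_mid between -0.022 and -0.007 m and y of rod3 in the frame of tray_mid between -0.008 and 0.008 m) or (x of rod3 in the frame of tray_mid between 0.087 and 0.101 m and z of rod3 in the frame of tray_mid between -0.022 and -0.007 m and y of rod3 in the frame of tray_mid between -0.008 and 0.008 m)) and ((x of rod4 in the frame of tray_mid between -0.13 and 0.002 m and z of rod4 in the frame of tray_mid between 0.007 and 0.022 m and y of rod4 in the frame of tray_mid between -0.008 and 0.008 m) or (x of rod4 in the frame of tray_mid between 0.013 and 0.027 m and z of rod4 in the frame of tray_mid between -0.022 and -0.007 m and y of rod4 in the frame of tray_mid between -0.008 and 0.008 m) or (x of rod4 in the frame of tray_mid between 0.05 and 0.064 m and z of rod4 in the frame of tray_mid between -0.022 and -0.007 m and y of rod4 in the frame of tray_mid between -0.008 and 0.008 m) or (x of rod4 in the frame of tray_mid between 0.087 and 0.101 m and z of rod4 in the frame of tray_mid between -0.022 and -0.007 m and y of rod4 in the frame of tray_mid between -0.008 and 0.008 m)) and value of joint tray below 0.05 rad and velocity of joint tray between -0.1 and 0.1 rad/s and linear speed of each of rod1, rod2, rod3, rod4 below 0.03 m/s and distance between drift_grip and cradle_seat below 0.018 m and angle between the y axis of drift_grip and the y axis of cradle_slope, either way round below 0.15 rad); the robot touches nothing.
It fails at once if a bystander is shoved more than 30 mm or tipped over (distance of any of brick, jar, burs, hammer, block, mandrel, pliers from where it was at the start of the episode above 0.03 m or angle between any of brick, jar, burs, hammer, block, mandrel, pliers's own z axis and vertical above 0.5 rad).
It fails at once if a blank falls off the tray (height (world z) of any of rod1, rod2, rod3, rod4 below 0.045 m).
It fails at once if the gripper's fingers handle a blank (contact force between the fingers and rod1 above 0.5 N or contact force between the fingers and rod2 above 0.5 N or contact force between the fingers and rod3 above 0.5 N or contact force between the fingers and rod4 above 0.5 N).
It fails at once if the tray is flung or slammed (faster than 2 rad/s) (velocity of joint tray above 2 rad/s or velocity of joint tray below -2 rad/s).
It also fails if it takes over 72 s, if anything falls off the work surface, if the arm or the gripper's body presses on something with over 40 N, if the wrist force passes 120 N, or if a joint passes its speed limit or range.

ROBOT

A 6-joint arm with a two-finger parallel gripper is mounted at the origin on the work surface. World frame = base frame: x ahead of the robot, y to its left, z up, the work surface at z = 0. Lengths are in mm, angles in rad, forces in N, time in s.
With the tool pointing down it reaches from about 300 to 775 mm from the base axis. Payload 14.6 kg.
Tool frame: the origin (TCP) lies between the finger pads; the fingertips stand 19 mm ahead of it and the grasp point (between the pads) is the TCP; x points along the fingers, y is the direction in which the jaws open and shut, and the axes are right-handed (so a half turn about x gives the same grasp; the last joint's range is limited). The gripper opens to 94 mm and grips with 3 to 60 N. Pads are 16 mm wide; open, the fingers measure 119 mm over their backs; the gripper's body (75 mm by 177 mm) begins 78 mm behind the grasp point.
Start: joints at [1.135, 0.3, 1.521, -0, 1.321, -0.067], TCP at [198.27, 513.009, 224.446] pointing down, gripper open.
Joint ranges: [-3.03, 3.03], [-0.79, 2.21], [0.23, 2.52], [-1.04, 4.18], [0, 3.07], [-2.55, 2.55]. Speed limits (rad/s): [2.22, 2.22, 2.57, 3.14, 3.14, 3.14].

INTERFACE

Orientations are given as [roll, pitch, yaw] about the fixed x, y, z axes, in that order (R = Rz(yaw) Ry(pitch) Rx(roll)).
In Python, from cell import manip gives the robot as it stands.
- The arm moves only by the tool jog_arm, never from a script. Its argument "series" is one flat list of numbers, 7 for each row, row after row: the turn, a rotation vector about the world's x, y, z in rad, then the shift along the world's x, y, z in m, then the opening, from -1 (shut) to 1 (fully open). A call has 1 to 20 rows; each row is the pose to reach, as a shift and turn from the pose commanded when the call began; what a row does not reach only later rows make up. A row lasts 1/8 s, in which the tool goes at most 62.5 mm and 10.7 degrees, less where a joint would pass 70% of its speed; a pose out of reach is approached as far as the arm can. A call with a gripper value outside its range is refused whole. The fingers move at their own pace and stop on an object; "squeeze" is the grip in N (left out, the last holds). Time passes only in rows, so rows that repeat a pose let the fingers close. It gives the time, the measured TCP pose, the force and the opening at its end, in the units of the state.
- manip.read_state(): the state, without advancing time (a new reading comes with each control period).
- manip.camera(name): name is "scene" or "top"; returns a dict with "color" (400x640x3 uint8, blue, green, red), "range_z" (400x640 float32, mm along the optical axis (not along the pixel's ray), 0 where there is no reading), "fx", "fy", "cx", "cy" (pixels), "D" ([k1, k2, p1, p2, k3] as OpenCV has them; the pictures are not rectified), "pose" (4x4, takes a point from camera to world coordinates). Camera axes: x right, y down, z forward; pixel columns grow to the right and rows downward; lengths in mm; the calibration is good to about 2 mm. A picture is of the moment at which its call begins.
- manip.sign_off(): hands the job in, once; it reports no verdict.
The state is a dict: "clock": time; "joints": joint angles; "qd": joint speeds; "effort": joint torques, N m; "eef_pos": TCP position; "eef_rot": TCP orientation; "wrist_force": force on the tool from outside, world axes, zero at the start; "moment": the same for the moment, N m; "finger_gap": finger opening in mm.
Only numpy, scipy, OpenCV 4.12 (cv2) and the standard library are available. Lean on these libraries where they do the work, as an engineer would, in place of code of your own. Each camera call takes 0.05 s, during which the arm holds its last target.

## Working session

There is one attempt and no reset: what is moved stays moved. The work goes in short steps, Python scripts to look and compute and a tool call to move; the robot and the scene stay as the last step left them, time stands still between calls to the robot, and variables do not carry over. Pictures are saved under pics/ and viewed, and the job is handed in when it is done.

Besides the shell and the picture viewer there is one more tool, called as name(argument=value, ...) on one line, values as JSON. jog_arm: Moves the arm, as the interface text tells. Its arguments: {"type":"object","properties":{"series":{"type":"array","items":{"type":"number"}},"squeeze":{"type":"number"}},"required":["series"]}

```bash
mkdir -p pics; ls; cat > h.py <<'E'
import numpy as np, cv2, pickle
from cell import manip
def grab(n,tag):
    c=manip.camera(n); pickle.dump(c,open(f'{tag}.pkl','wb')); cv2.imwrite(f'pics/{tag}.png',c['color']); return c
def load(tag): return pickle.load(open(f'{tag}.pkl','rb'))
def px(c,u,v,r=1):
    z=c['range_z'][v-r:v+r+1,u-r:u+r+1]; z=z[z>0]
    z=np.median(z) if len(z) else 0
    return ray(c,u,v,z)
def ray(c,u,v,z):
    K=np.array([[c['fx'],0,c['cx']],[0,c['fy'],c['cy']],[0,0,1]])
    p=cv2.undistortPoints(np.array([[[u,v]]],float),K,np.array(c['D'],float))[0,0]
    return (np.array(c['pose'])@np.array([p[0]*z,p[1]*z,z,1]))[:3]
def atz(c,u,v,Z):
    a=ray(c,u,v,100);b=ray(c,u,v,1000); t=(Z-a[2])/(b[2]-a[2]); return a+t*(b-a)
def proj(c,P):
    K=np.array([[c['fx'],0,c['cx']],[0,c['fy'],c['cy']],[0,0,1]])
    T=np.linalg.inv(np.array(c['pose'])); q=(T@np.c_[np.atleast_2d(P),np.ones(len(np.atleast_2d(P)))].T)[:3]
    r,_=cv2.projectPoints(q.T.copy(),np.zeros(3),np.zeros(3),K,np.array(c['D'],float)); return r[:,0]
def crop(c,u0,v0,u1,v1,s,name):
    cv2.imwrite(f'pics/{name}.png',cv2.resize(c['color'][v0:v1,u0:u1],None,fx=s,fy=s,interpolation=cv2.INTER_CUBIC))
E
python3 - <<'E'
from h import *
for n in ['scene','top']:
    c=grab(n,n+'0'); print(n,c['fx'],c['cx'],c['cy'],np.round(c['pose'],3))
print(manip.read_state())
E
```

```text
pics
scene 443.6966020170929 321.3082450374585 198.15156090423653 [[ 4.380000e-01  5.690000e-01 -6.960000e-01  1.398856e+03]
 [ 8.990000e-01 -2.640000e-01  3.490000e-01 -4.275800e+02]
 [ 1.500000e-02 -7.790000e-01 -6.270000e-01  8.869900e+02]
 [ 0.000000e+00  0.000000e+00  0.000000e+00  1.000000e+00]]
top 446.16170492328365 316.9269435495116 200.7674210457224 [[-1.000000e-02 -9.980000e-01  6.500000e-02  5.044100e+02]
 [-1.000000e+00  1.000000e-02  2.000000e-03  2.451300e+01]
 [-2.000000e-03 -6.500000e-02 -9.980000e-01  1.212834e+03]
 [ 0.000000e+00  0.000000e+00  0.000000e+00  1.000000e+00]]
{'clock': 0.1, 'joints': array([ 1.13541104e+00,  3.00433053e-01,  1.52150762e+00, -1.16387387e-05,
        1.32066819e+00, -6.65947400e-02]), 'qd': array([ 0.00117233, -0.00236088, -0.00191984, -0.00048785, -0.00358937,
       -0.00025812]), 'effort': array([ 5.70561169e-04, -5.32642257e+01, -3.53282261e+01,  7.09185773e-02,
        2.34706403e-02, -3.48933588e-05]), 'eef_pos': array([198.18462216, 512.83379714, 223.93825526]), 'eef_rot': array([-1.62629773,  1.56978006, -1.99508539]), 'wrist_force': array([ 0.37967721, -0.02799252, -0.53224193]), 'moment': array([-0.00185651,  0.0308288 , -0.00353133]), 'finger_gap': 94.12102770028244}
```

View pics/scene0.png

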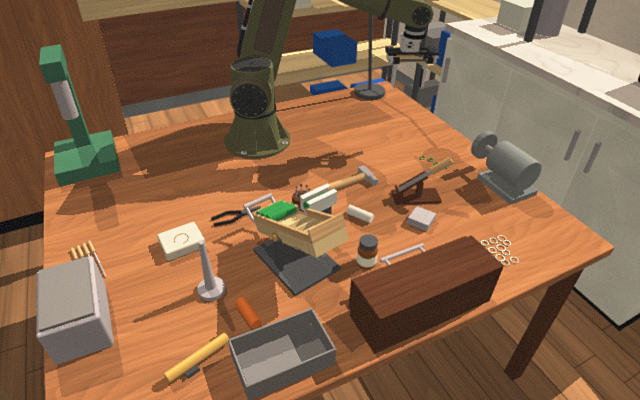

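View pics/top0.png

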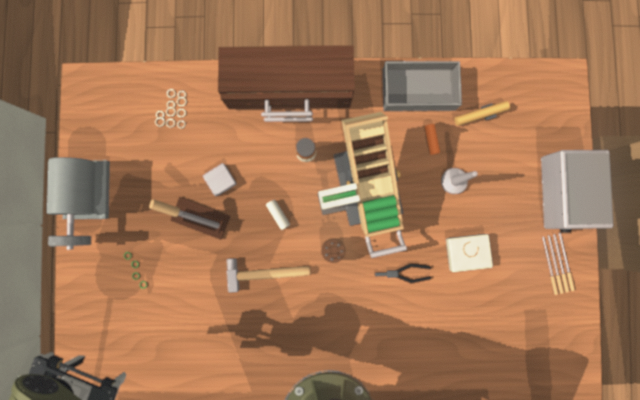

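```bash
python3 - <<'E'
from h import *
t=load('top0');s=load('scene0')
crop(t,300,100,430,265,4.5 and 3.6,'ct')
crop(t,130,185,250,245,6,'cd')
crop(s,200,170,370,300,4.5,'cs')
crop(s,380,140,470,215,7,'cds')
E
```

```text
(no output)
```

View pics/ct.png

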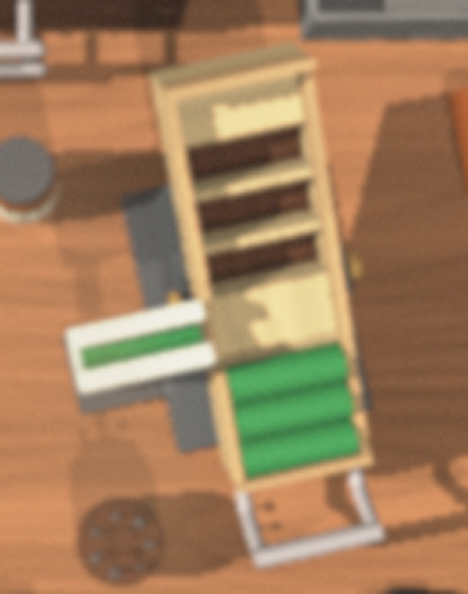

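View pics/cd.png

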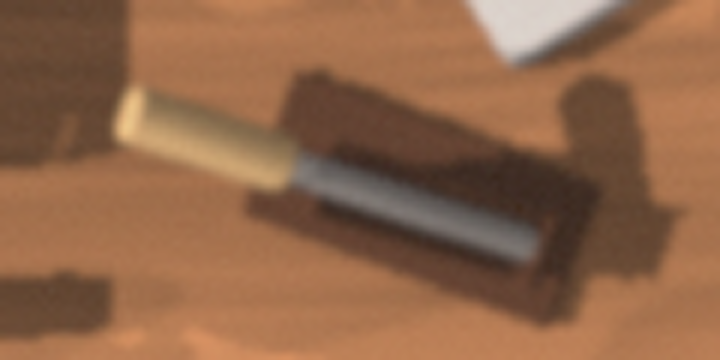

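View pics/cs.png

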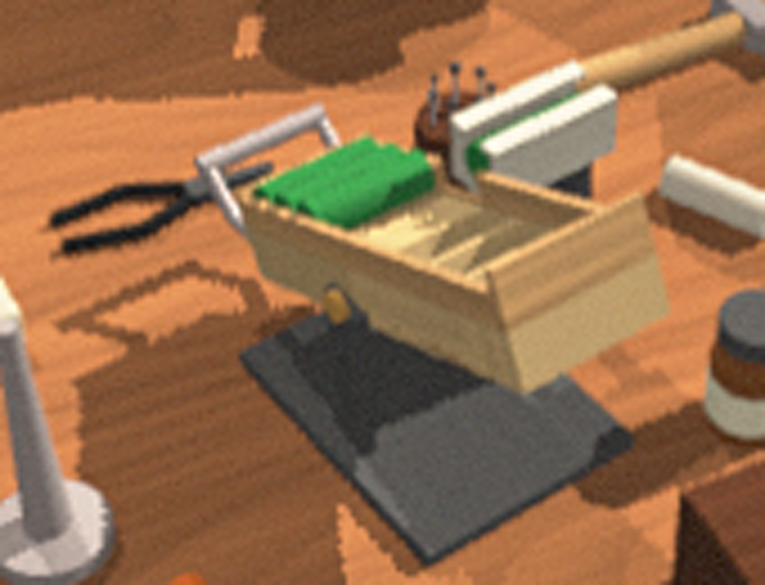

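View pics/cds.png

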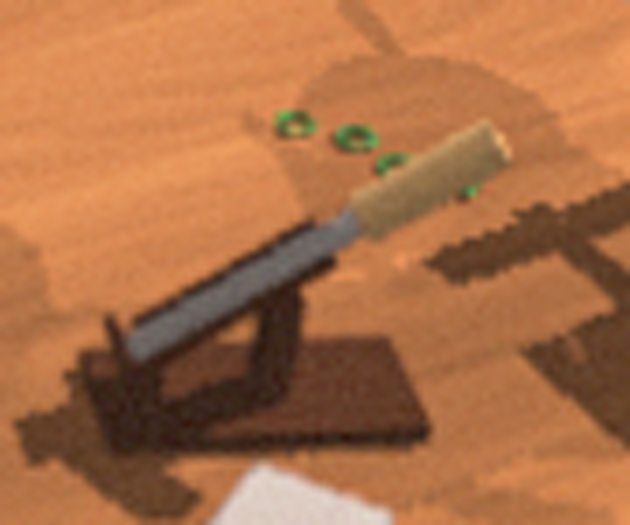

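```bash
python3 - <<'E'
from h import *
t=load('top0')
def f(n,u,v,r=1): print(n,(u,v),np.round(px(t,u,v,r),1))
O=lambda a,b:(round(300+a/3.6),round(100+b/3.6))
for n,a,b in [('mouth edge a',72,340),('mouth b',84,385),('exit a',200,306),('exit b',210,358),('top strip',140,325),('strip',150,370),('handle',262,556),('handle',320,545),('handle',374,534),('wallL far',160,80),('wallR far',308,70),('rodtop',290,375),('rodtop',295,410),('rodtop',300,448),('floor',280,310),('slotblank',140,347)]:
    f(n,*O(a,b),0)
O=lambda a,b:(round(130+a/6),round(185+b/6))
for n,a,b in [('grip end',132,115),('grip mid',200,140),('grip end2',280,168),('shaft',320,175),('shaft',420,205),('shaft',520,240)]: f(n,*O(a,b),0)
E
```

```text
mouth edge a (320, 194) [588.5  18.7 165.9]
mouth b (323, 207) [557.6  12.1 169.3]
exit a (356, 185) [610.1 -67.4 153.8]
exit b (358, 199) [575.6 -70.4 167.6]
top strip (339, 190) [597.4 -26.1 166.8]
strip (342, 203) [566.5 -32.6 169.2]
handle (373, 254) [ 442.5 -112.5   92.7]
handle (389, 251) [ 449.6 -152.6   93.5]
handle (404, 248) [ 456.7 -190.    95.7]
wallL far (344, 122) [751.8 -38.2 199.6]
wallR far (386, 119) [ 751.2 -131.1  226.6]
rodtop (381, 204) [ 564.9 -128.4  138.2]
rodtop (382, 214) [ 541.2 -132.4  124.2]
rodtop (383, 224) [ 516.9 -136.   112.9]
floor (378, 186) [ 610.  -123.9  124.5]
slotblank (339, 196) [583.6 -26.1 161.7]
grip end (152, 204) [570.2 424.  147.4]
grip mid (163, 208) [561.  402.3 132.2]
grip end2 (177, 213) [549.3 373.9 112.3]
shaft (183, 214) [547.3 363.4  97.3]
shaft (200, 219) [534.9 326.6  73.1]
shaft (217, 225) [519.6 290.1  40.4]
```

```bash
cat >> h.py <<'E'
def cloud(c,u0,v0,u1,v1):
    K=np.array([[c['fx'],0,c['cx']],[0,c['fy'],c['cy']],[0,0,1]])
    u,v=np.meshgrid(np.arange(u0,u1),np.arange(v0,v1)); u=u.ravel();v=v.ravel()
    p=cv2.undistortPoints(np.c_[u,v].astype(float)[:,None],K,np.array(c['D'],float))[:,0]
    z=c['range_z'][v,u]; P=np.c_[p*z[:,None],z,np.ones(len(z))]@np.array(c['pose']).T
    return P[z>0,:3],c['color'][v,u][z>0],np.c_[u,v][z>0]
E
python3 - <<'E'
from h import *
t=load('top0');s=load('scene0')
for nm,c,b in [('t',t,(310,175,366,215)),('s',s,(295,180,345,220))]:
    P,C,U=cloud(c,*b); C=C.astype(int)
    m=(C.min(1)>150)&(abs(P[:,2]-168)<5)
    Q=P[m]; mu=Q.mean(0); 
    rect=cv2.minAreaRect(Q[:,:2].astype(np.float32)); print(nm,m.sum(),mu,rect)
# handle: bright greyish
    b=(365,228,412,262) if nm=='t' else (240,190,280,222)
    P,C,U=cloud(c,*b); C=C.astype(int)
    m=(C.min(1)>110)&(C.max(1)-C.min(1)<50)&(P[:,2]>75)&(P[:,2]<130)
    Q=P[m]; 
    print('handle',m.sum(),cv2.minAreaRect(Q[:,:2].astype(np.float32)))
    h=Q[Q[:,2]<99]; print(cv2.fitLine(h[:,:2].astype(np.float32),cv2.DIST_HUBER,0,.01,.01).ravel(),h.mean(0),h.min(0),h.max(0))
# drift
for nm,c,b in [('t',t,(146,195,182,220)),('s',s,(428,153,458,178)),('ts',t,(180,208,222,232))]:
    P,C,U=cloud(c,*b); C=C.astype(int)
    if nm=='ts': m=(C.max(1)-C.min(1)<30)&(P[:,2]>30)
    else: m=(C[:,2]-C[:,0]>30)&(P[:,2]>60)
    Q=P[m]; l=cv2.fitLine(Q.astype(np.float32),cv2.DIST_HUBER,0,.01,.01).ravel(); d=l[:3]*np.sign(l[1])
    a=(Q-l[3:])@d; print(nm,m.sum(),'dir',d,'yaw',np.arctan2(-d[0],d[1]),'el',np.arcsin(d[2]),'mid',l[3:],'ext',a.min(),a.max(), 'ends',l[3:]+a.min()*d,l[3:]+a.max()*d)
E
```

```text
t 427 [584.16660561 -24.12553074 169.1238602 ] ((584.4293823242188, -23.95553207397461), (42.12171173095703, 90.05171203613281), 12.184745788574219)
handle 255 ((462.60565185546875, -146.599853515625), (44.51862716674805, 91.51978302001953), 15.855887413024902)
[ 2.0679398e-01 -9.7838449e-01  4.5228012e+02 -1.4816245e+02] [ 454.18102885 -148.70483805   90.44472629] [ 434.90546168 -193.24493619   75.21424562] [ 496.52043169 -101.5183076    98.9767348 ]
s 223 [584.56352308 -27.67663547 170.31706771] ((583.2649536132812, -26.928253173828125), (44.77363204956055, 90.12931823730469), 12.870912551879883)
handle 136 ((473.00592041015625, -149.3041534423828), (54.34605407714844, 93.55235290527344), 14.316222190856934)
[ 2.3452942e-01 -9.7210902e-01  4.5495764e+02 -1.5342749e+02] [ 457.05986079 -155.21066799   91.64151514] [ 439.46297146 -196.5059345    76.00665233] [ 510.90158152 -106.48243702   98.77469448]
t 289 dir [0.31992093 0.75044125 0.5783498 ] yaw -0.40298006 el 0.61670446 mid [561.9216  398.30347 129.58696] ext -41.16753047083111 33.75872843597758 ends [548.7512153  367.40965364 105.77772564] [572.72169353 423.63740927 149.11131465]
s 186 dir [0.2697009 0.7591456 0.5924182] yaw -0.3413611 el 0.6340572 mid [566.89185 393.58395 127.02663] ext -46.94956680733125 36.16909081122578 ends [554.22950459 357.94239597  99.21284902] [576.64668258 421.04156064 148.45385404]
ts 402 dir [0.27685148 0.75883436 0.58951145] yaw -0.34983173 el 0.63045394 mid [534.89136 329.52     70.7449 ] ext -59.15141721285501 55.42221351189438 ends [518.5152003  284.63386107  35.87446559] [550.23507899 371.57626905 103.41693324]
```

```bash
cat >> h.py <<'E'
from scipy.spatial.transform import Rotation as R
def Rof(rpy): return R.from_euler('xyz',rpy)
def toolrot(d,ap,flip):  # d drift y axis; ap approach
    y=np.cross(d,-np.array(ap)); y/=np.linalg.norm(y); y=y*(-1 if flip else 1)
    x=np.array(ap)/np.linalg.norm(ap); return R.from_matrix(np.c_[x,y,np.cross(x,y)])
def drv(yaw,el): return np.array([-np.sin(yaw)*np.cos(el),np.cos(yaw)*np.cos(el),np.sin(el)]),np.array([-np.sin(yaw)*np.sin(el),np.cos(yaw)*np.sin(el),-np.cos(el)])
E
python3 - <<'E'
from h import *
s=manip.read_state(); R0=Rof(s['eef_rot']); print(R0.as_matrix().round(3))
d,ap=drv(-.355,.62); print(d,ap)
d2,ap2=drv(.215,0)
for f in (0,1):
    A=toolrot(d,ap,f);B=toolrot(d2,ap2,f)
    print((A*R0.inv()).as_rotvec().round(3),(B*A.inv()).as_rotvec().round(3),(B*R0.inv()).as_rotvec().round(3))
E
```

```text
[[-0.     0.36   0.933]
 [-0.001  0.933 -0.36 ]
 [-1.    -0.001 -0.   ]]
[0.28289631 0.76313028 0.58103516] [ 0.20196222  0.54480558 -0.81387846]
[ 0.625  0.281 -1.503] [-0.627  0.044  0.551] [ 0.001 -0.001 -0.987]
[ 0.284 -0.627  1.529] [-0.627  0.044  0.551] [1.000e-03 1.000e-03 2.155e+00]
```

jog_arm(series=[0.2, 0.09, -0.5, 0.113, -0.06, 0.03, 1, 0.4, 0.18, -1.0, 0.226, -0.12, 0.02, 1, 0.625, 0.281, -1.503, 0.338, -0.18, -0.02, 1, 0.625, 0.281, -1.503, 0.338, -0.18, -0.02, 1, 0.625, 0.281, -1.503, 0.338, -0.18, -0.02, 1, 0.625, 0.281, -1.503, 0.338, -0.18, -0.02, 1, 0.625, 0.281, -1.503, 0.338, -0.18, -0.02, 1, 0.625, 0.281, -1.503, 0.338, -0.18, -0.02, 1, 0.625, 0.281, -1.503, 0.338, -0.18, -0.02, 1, 0.625, 0.281, -1.503, 0.338, -0.18, -0.02, 1, 0.625, 0.281, -1.503, 0.338, -0.18, -0.02, 1, 0.625, 0.281, -1.503, 0.338, -0.18, -0.02, 1])

```text
clock: 1.6
eef_pos: [536.4, 333.2, 204.5]
eef_rot: [3.14, 0.951, 1.215]
wrist_force: [-0.0, 0.2, 0.1]
finger_gap: 94.1
```

```bash
python3 - <<'E'
from h import *
t=grab('top','t1');s=grab('scene','s1')
crop(t,120,160,260,260,5,'t1c');crop(s,360,100,490,215,6,'s1c')
st=manip.read_state();Rm=Rof(st['eef_rot']).as_matrix();p=st['eef_pos']
tg=p+110*Rm[:,0];print(tg,proj(t,tg),proj(s,tg))
E
```

```text
[558.61544478 393.0208249  114.9104103 ] [[169.07348937 209.27779514]] [[437.86032948 167.61365186]]
```

View pics/t1c.png

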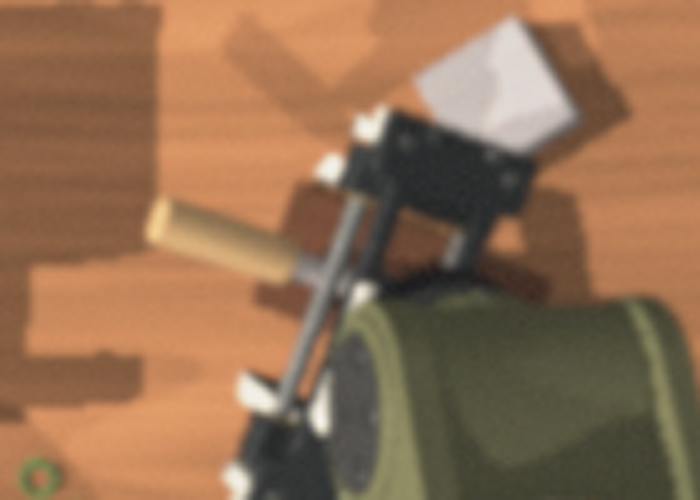

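View pics/s1c.png

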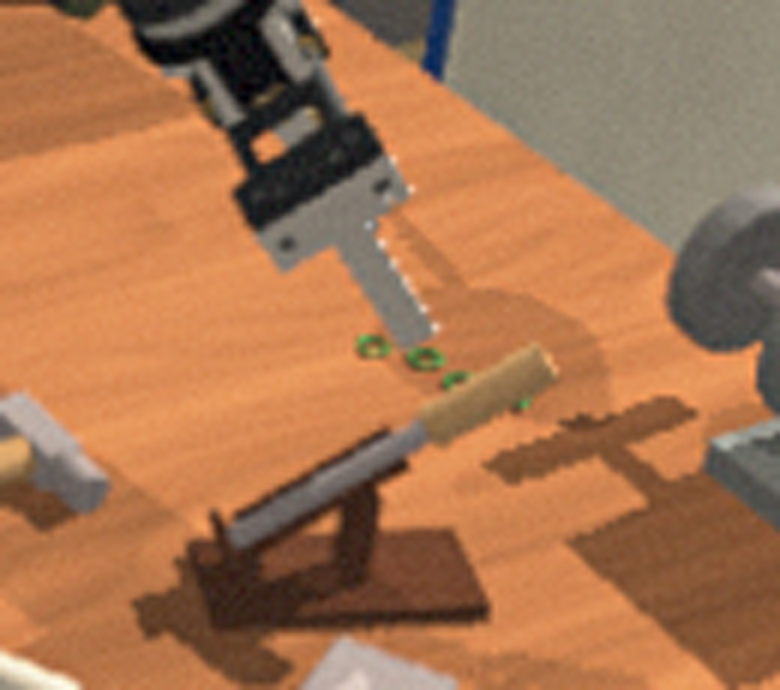

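jog_arm(series=[0, 0, 0, 0.006, 0.015, -0.023, 1, 0, 0, 0, 0.011, 0.03, -0.045, 1, 0, 0, 0, 0.016, 0.045, -0.068, 1, 0, 0, 0, 0.022, 0.06, -0.0905, 1, 0, 0, 0, 0.022, 0.06, -0.0905, 1, 0, 0, 0, 0.022, 0.06, -0.0905, -1, 0, 0, 0, 0.022, 0.06, -0.0905, -1, 0, 0, 0, 0.022, 0.06, -0.0905, -1, 0, 0, 0, 0.022, 0.06, -0.0905, -1, 0, 0, 0, 0.022, 0.06, -0.0905, -1, 0, 0, 0, 0.022, 0.06, -0.0905, -1, 0, 0, 0, 0.022, 0.06, -0.0905, -1, 0, 0, 0, 0.022, 0.06, -0.0905, -1], squeeze=55)

```text
clock: 3.32
eef_pos: [558.2, 393.0, 113.9]
eef_rot: [3.141, 0.951, 1.215]
wrist_force: [-0.4, 0.6, -0.1]
finger_gap: 23.2
```

```bash
python3 - <<'E'
from h import *
print(manip.read_state())
t=grab('top','t2');s=grab('scene','s2')
crop(t,120,160,260,260,5,'t2c');crop(s,360,100,490,215,6,'s2c')
E
```

```text
{'clock': 3.325, 'joints': array([0.40291876, 0.51532292, 1.61334151, 0.7215714 , 0.69187261,
       0.26557823]), 'qd': array([ 0.00046214, -0.00026782,  0.00048537, -0.00041964,  0.00048319,
        0.0014108 ]), 'effort': array([ 5.03923511e-02, -6.07988691e+01, -3.09937441e+01,  9.65684429e-01,
       -4.16457960e-01, -4.89172514e-02]), 'eef_pos': array([558.24586754, 393.00892768, 113.88244879]), 'eef_rot': array([3.14107667, 0.95101506, 1.21471884]), 'wrist_force': array([-0.39916999,  0.56301307, -0.10286396]), 'moment': array([-0.27414958,  0.27543603,  0.03644666]), 'finger_gap': 23.164832312396545}
```

View pics/s2c.png

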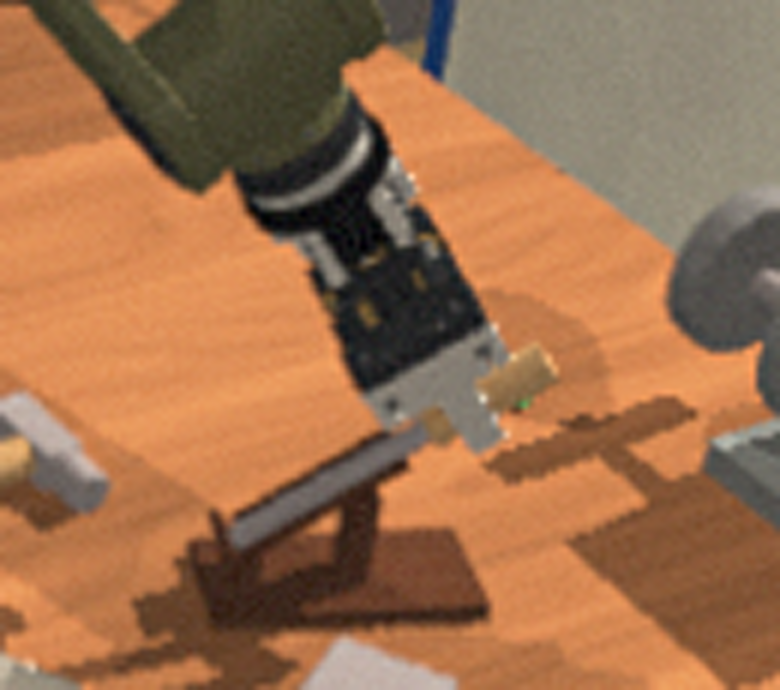

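jog_arm(series=[0, 0, 0, -0.006, -0.016, 0.025, -1, 0, 0, 0, -0.012, -0.033, 0.049, -1, 0, 0, 0, -0.015, -0.041, 0.065, -1, -0.08, 0.006, 0.07, -0.015, -0.065, 0.075, -1, -0.16, 0.01, 0.14, -0.016, -0.09, 0.08, -1, -0.24, 0.016, 0.21, -0.017, -0.115, 0.08, -1, -0.32, 0.022, 0.28, -0.018, -0.14, 0.08, -1, -0.4, 0.028, 0.35, -0.019, -0.165, 0.08, -1, -0.48, 0.034, 0.42, -0.02, -0.185, 0.075, -1, -0.56, 0.04, 0.49, -0.02, -0.2, 0.07, -1, -0.627, 0.044, 0.551, -0.02, -0.208, 0.066, -1, -0.627, 0.044, 0.551, -0.02, -0.208, 0.066, -1, -0.627, 0.044, 0.551, -0.02, -0.208, 0.066, -1])

```text
clock: 5.05
eef_pos: [538.3, 185.3, 179.9]
eef_rot: [2.303, 1.569, 0.945]
wrist_force: [0.3, -0.1, -1.3]
finger_gap: 23.1
```

```bash
python3 - <<'E'
from h import *
s=manip.read_state();print(s['eef_pos'],s['eef_rot'],s['finger_gap'])
t=grab('top','t3');s=grab('scene','s3')
crop(t,230,160,380,260,5,'t3c');crop(s,260,90,410,220,5,'s3c')
for c,nm in ((t,'t'),(s,'s')):
  m=np.array([574.6,19,148.3]);n=np.array([-.213,.977,0])
  print(nm,proj(c,[m,m-90*n,m+30*n,m+100*n]).round(1).tolist())
E
```

```text
[538.25160863 185.31359198 179.94904805] [2.30287196 1.56930676 0.94515886] 23.135780794293805
t [[319.9, 200.4], [356.6, 192.0], [307.7, 203.2], [279.1, 209.7]]
s [[332.3, 193.7], [305.4, 206.7], [340.8, 189.6], [359.9, 180.4]]
```

View pics/t3c.png

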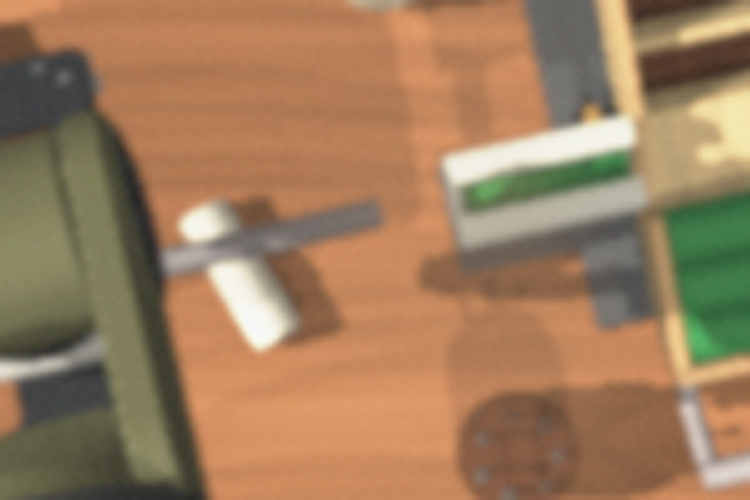

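View pics/s3c.png

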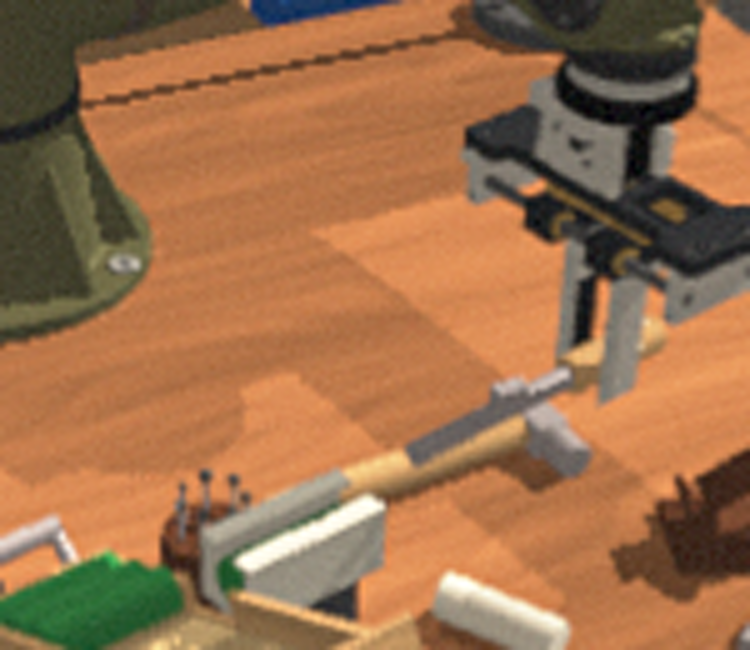

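```bash
cat > shaft.py <<'E'
from h import *
import sys
def shaft(tag,box,zr):
    c=load(tag);P,C,U=cloud(c,*box);C=C.astype(int)
    m=(abs(P[:,2]-zr)<14)
    Q=P[m]; l=cv2.fitLine(Q.astype(np.float32),cv2.DIST_HUBER,0,.01,.01).ravel(); d=l[:3]*np.sign(l[1]);a=(Q-l[3:])@d
    print(tag,m.sum(),'yaw %.3f el %.3f'%(np.arctan2(-d[0],d[1]),np.arcsin(d[2])),'lo end',(l[3:]+a.min()*d).round(1),'hi',(l[3:]+a.max()*d).round(1))
E
python3 - <<'E'
from shaft import *
shaft('t3',(264,195,309,218),183)
shaft('s3',(338,160,372,184),180)
E
```

```text
t3 255 yaw 0.217 el 0.027 lo end [569.3  52.7 182.4] hi [548.  149.4 185.1]
s3 169 yaw 0.232 el 0.046 lo end [574.   47.9 180.7] hi [543.9 174.9 186.7]
```

jog_arm(series=[-0.027, -0.006, 0, -0.0015, 0, -0.01, -1, -0.027, -0.006, 0, -0.0015, 0, -0.022, -1, -0.027, -0.006, 0, -0.0015, 0, -0.0316, -1, -0.027, -0.006, 0, -0.0015, 0, -0.0316, -1, -0.027, -0.006, 0, 0.001, -0.011, -0.0316, -1, -0.027, -0.006, 0, 0.0032, -0.022, -0.0316, -1, -0.027, -0.006, 0, 0.0032, -0.022, -0.0316, -1])

```text
clock: 6.02
eef_pos: [541.8, 161.9, 148.6]
eef_rot: [0.049, 1.543, -1.309]
wrist_force: [0.3, 0.5, -1.6]
finger_gap: 22.8
```

```bash
python3 - <<'E'
from shaft import *
s=manip.read_state();print(s['eef_pos'],s['eef_rot'],s['finger_gap'])
t=grab('top','t4');s=grab('scene','s4')
crop(t,230,160,380,260,5,'t4c');crop(s,260,90,410,220,5,'s4c')
shaft('t4',(270,195,315,220),152)
shaft('s4',(337,170,366,192),150)
E
```

```text
[541.80157919 161.93406238 148.63846034] [ 0.04853284  1.54262007 -1.30940214] 22.836719154360345
t4 252 yaw 0.226 el -0.001 lo end [573.   32.  154.8] hi [550.1 131.3 154.6]
s4 162 yaw 0.250 el -0.001 lo end [576.6  32.1 154.6] hi [545.2 155.  154.5]
```

View pics/t4c.png

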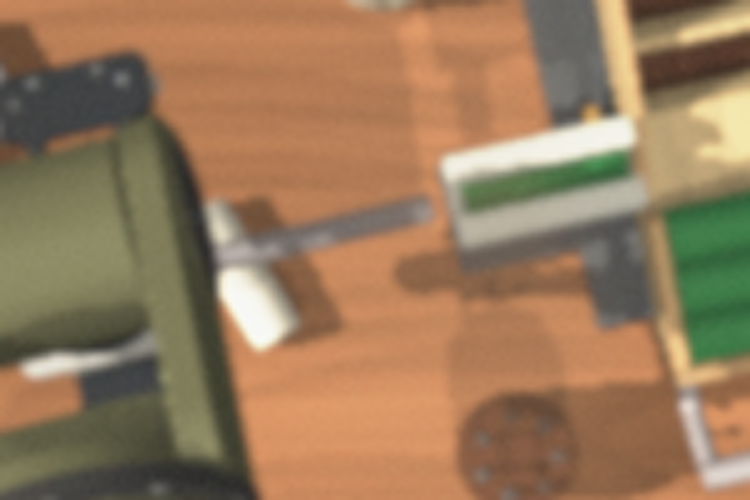

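View pics/s4c.png

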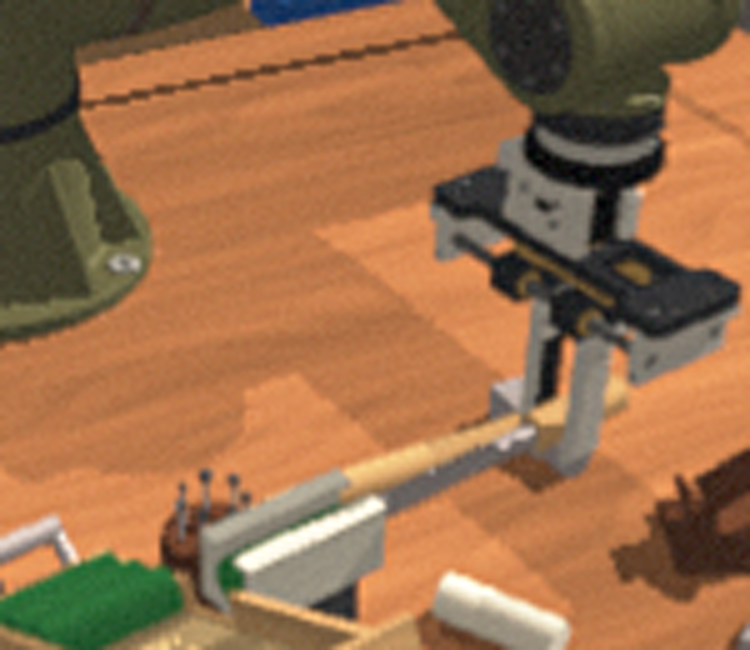

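jog_arm(series=[0, 0, 0, 0.0021, -0.0098, 0, -1, 0, 0, 0, 0.0043, -0.0195, 0, -1, 0, 0, 0, 0.0064, -0.0293, 0, -1, 0, 0, 0, 0.0085, -0.0391, 0, -1, 0, 0, 0, 0.0107, -0.0489, 0, -1, 0, 0, 0, 0.0128, -0.0586, 0, -1, 0, 0, 0, 0.0149, -0.0684, 0, -1, 0, 0, 0, 0.017, -0.0782, 0, -1, 0, 0, 0, 0.0192, -0.0879, 0, -1, 0, 0, 0, 0.0213, -0.0977, 0, -1, 0, 0, 0, 0.0213, -0.0977, 0, -1])

```text
clock: 7.5
eef_pos: [562.9, 64.6, 148.3]
eef_rot: [0.03, 1.543, -1.327]
wrist_force: [0.3, 0.1, -0.8]
finger_gap: 22.7
```

```bash
python3 - <<'E'
from shaft import *
s=manip.read_state();print(s['eef_pos'],s['eef_rot'],s['finger_gap'],s['wrist_force'])
t=grab('top','t5');s=grab('scene','s5')
crop(t,270,160,420,260,5,'t5c');crop(s,230,130,380,250,5,'s5c')
E
```

```text
[562.88507215  64.62182899 148.31128041] [ 0.02993635  1.54262903 -1.32736811] 22.67873405064798 [ 0.28057978  0.14147967 -0.7847814 ]
```

View pics/t5c.png

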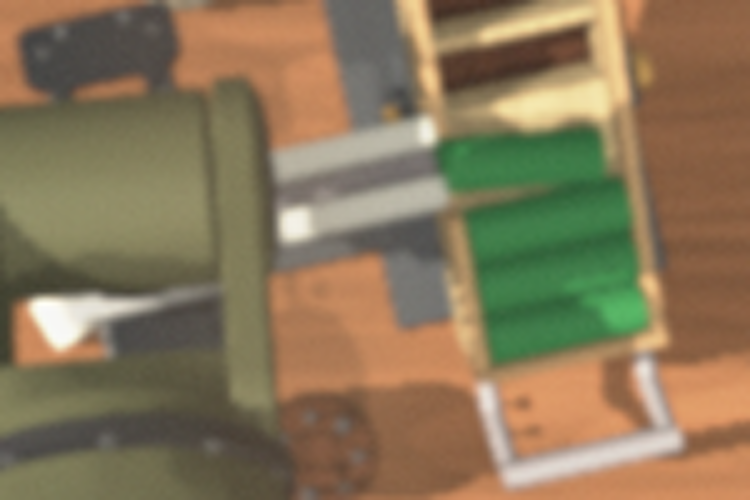

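View pics/s5c.png

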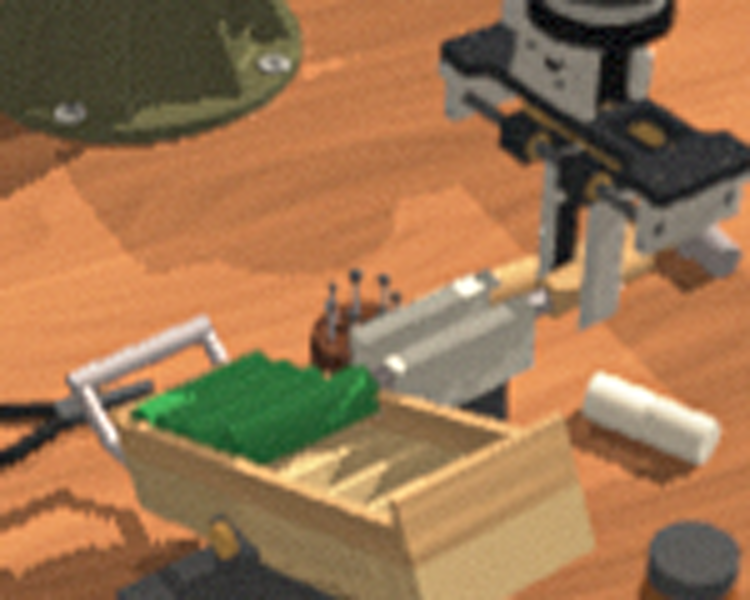

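jog_arm(series=[0, 0, 0, 0.0009, -0.0039, 0, -1, 0, 0, 0, 0.0017, -0.0078, 0, -1, 0, 0, 0, 0.0026, -0.0117, 0, -1, 0, 0, 0, 0.0034, -0.0156, 0, -1, 0, 0, 0, 0.0036, -0.0166, 0, -1, 0, 0, 0, 0.0036, -0.0166, 0, -1, 0, 0, 0, 0.0036, -0.0166, 0, -1])

```text
clock: 8.48
eef_pos: [565.9, 51.3, 148.4]
eef_rot: [0.039, 1.547, -1.316]
wrist_force: [-5.3, 20.4, 0.9]
finger_gap: 22.8
```

```bash
python3 - <<'E'
from shaft import *
s=manip.read_state();print(s['eef_pos'],s['eef_rot'],s['finger_gap'],s['wrist_force'])
t=grab('top','t6');s=grab('scene','s6')
crop(t,270,160,420,260,5,'t6c');crop(s,230,130,380,250,5,'s6c')
E
```

```text
[565.91093894  51.28870741 148.3900813 ] [ 0.03886383  1.54690323 -1.31647594] 22.839328701271473 [-5.2964079  20.42594752  0.85861775]
```

View pics/t6c.png

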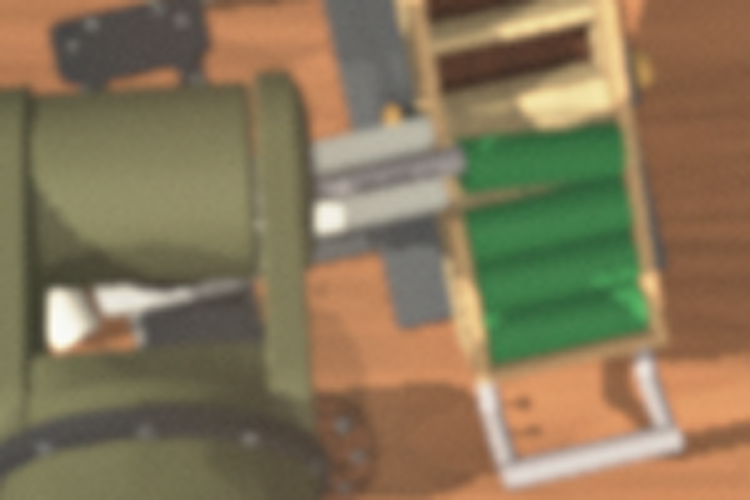

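View pics/s6c.png

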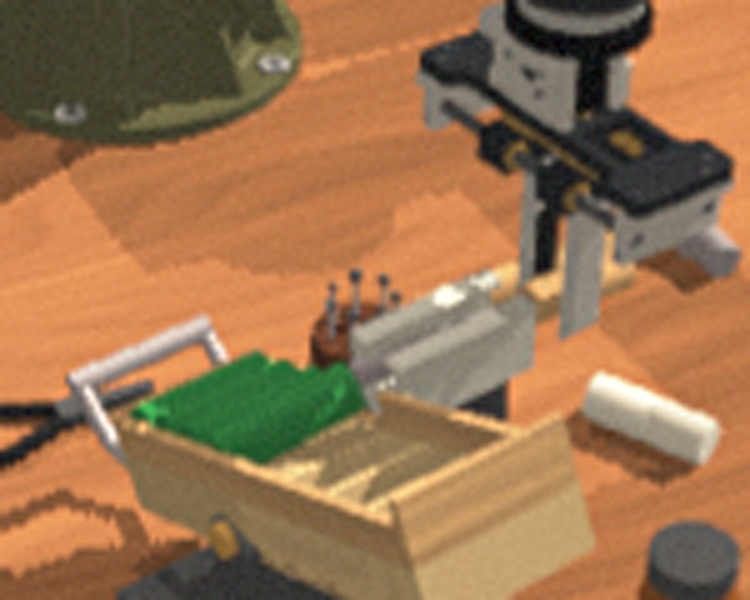

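jog_arm(series=[0, 0, 0, -0.0017, 0.0078, 0, -1, 0, 0, 0, -0.0034, 0.0156, 0, -1, 0, 0, 0, -0.0034, 0.0156, 0, -1])

```text
clock: 8.95
eef_pos: [562.9, 64.6, 148.4]
eef_rot: [0.032, 1.543, -1.324]
wrist_force: [0.6, 0.5, -1.3]
finger_gap: 23.0
```

```bash
python3 - <<'E'
from shaft import *
s=manip.read_state();print(s['eef_pos'],s['eef_rot'],s['finger_gap'],s['wrist_force'])
t=grab('top','t7');s=grab('scene','s7')
crop(t,340,160,430,240,8,'t7c');crop(s,230,170,330,240,8,'s7c')
for u,v in ((372,193),(380,191),(388,189),(378,205),(385,204)): print(u,v,px(t,u,v,0).round(1))
E
```

```text
[562.91147017  64.58511694 148.35825838] [ 0.03243963  1.54251262 -1.32351688] 22.97054458703361 [ 0.56892881  0.52662491 -1.26655756]
372 193 [ 590.7 -105.5  151.8]
380 191 [ 595.2 -124.6  152.6]
388 189 [ 600.1 -144.3  149.8]
378 205 [ 562.7 -121.5  135.7]
385 204 [ 565.  -138.6  135.1]
```

View pics/t7c.png

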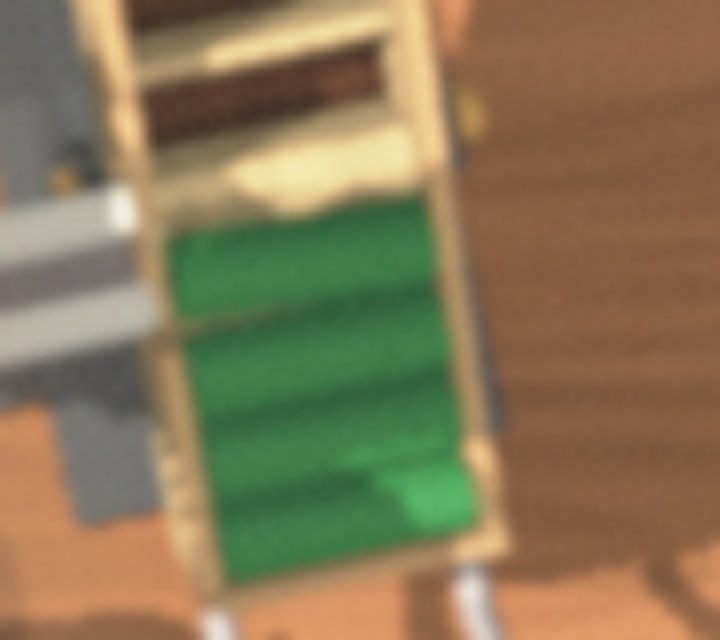

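View pics/s7c.png

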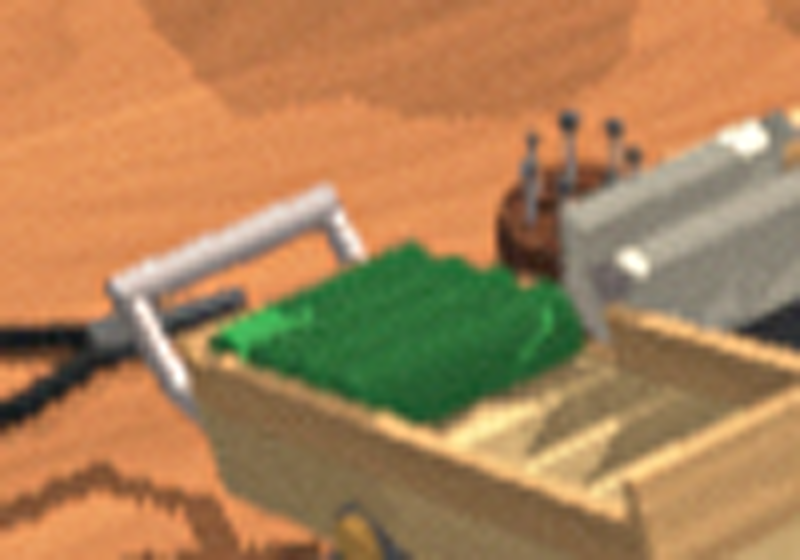

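```bash
cat > tray.py <<'E'
from h import *
YAW=.215; ORG=np.array([628.5,-112.6,120.])
def totray(P,th):
    S=R.from_euler('z',YAW).inv().apply(P-ORG)
    phi=.42-th   # slope down toward -x
    x=S[:,0]*np.cos(phi)+S[:,2]*np.sin(phi); z=-S[:,0]*np.sin(phi)+S[:,2]*np.cos(phi)-15
    return np.c_[x,S[:,1],z]
def greens(tag,box,th):
    c=load(tag);P,C,U=cloud(c,*box);C=C.astype(int)
    m=(C[:,1]>C[:,0]+25)&(C[:,1]>C[:,2]+25)&(P[:,2]>60)
    return totray(P[m],th)
def prof(T,ys=((-35,-15),(-10,10),(15,35)),lo=-140,hi=130,st=6):
    for x in np.arange(lo,hi,st):
        r=[]
        for a,b in ys:
            k=(T[:,0]>=x)&(T[:,0]<x+st)&(T[:,1]>a)&(T[:,1]<b); r.append('%5.1f'%np.median(T[k,2]) if k.sum()>2 else '  -  ')
        if any('-  ' not in q for q in r): print(x+st/2,r)
E
python3 - <<'E'
from tray import *
T=greens('t7',(340,160,430,250),0);print(T.min(0),T.max(0)); prof(T)
T=greens('s7',(230,170,330,240),0);print(T.min(0),T.max(0)); prof(T)
E
```

```text
[-121.77784103  -40.69977303   -4.50253777] [-7.72255269 40.52453985 33.32237516]
-119.0 [' 24.8', ' 24.8', ' 23.9']
-113.0 [' 26.4', ' 27.0', ' 26.4']
-107.0 [' 26.5', ' 26.9', ' 26.7']
-101.0 [' 22.9', ' 24.1', ' 23.3']
-95.0 [' 20.0', ' 19.5', ' 20.1']
-89.0 [' 24.5', ' 25.1', ' 26.1']
-83.0 [' 27.4', ' 27.5', ' 27.5']
-77.0 [' 25.7', ' 25.8', ' 26.3']
-71.0 [' 20.6', ' 20.8', ' 20.9']
-65.0 [' 23.5', ' 23.4', ' 22.1']
-59.0 [' 26.9', ' 26.8', ' 26.6']
-53.0 [' 26.7', ' 26.5', ' 26.9']
-47.0 [' 25.3', ' 25.0', ' 24.7']
-41.0 [' 19.7', ' 18.9', ' 20.2']
-35.0 [' 24.5', ' 23.4', ' 22.1']
-29.0 [' 28.0', ' 26.9', ' 25.2']
-23.0 [' 27.6', ' 27.4', ' 27.2']
-17.0 [' 23.6', ' 24.6', ' 25.7']
-11.0 [' 20.3', ' 22.3', ' 22.6']
[-126.47503652  -42.62288616    8.89744298] [-4.67867818 46.234712   31.38112315]
-113.0 [' 29.0', '  -  ', ' 28.6']
-107.0 [' 27.9', ' 27.9', ' 27.3']
-101.0 [' 24.8', ' 26.2', ' 26.0']
-89.0 ['  -  ', ' 27.8', '  -  ']
-83.0 [' 28.8', ' 28.8', ' 28.9']
-77.0 [' 27.2', ' 27.2', ' 26.8']
-71.0 [' 25.9', ' 25.4', ' 26.5']
-59.0 ['  -  ', ' 28.7', '  -  ']
-53.0 [' 29.2', ' 28.6', ' 28.9']
-47.0 [' 26.8', ' 26.7', ' 26.8']
-41.0 [' 25.0', ' 25.1', ' 24.8']
-29.0 [' 29.4', ' 28.1', '  -  ']
-23.0 [' 28.1', ' 28.5', ' 28.4']
-17.0 [' 24.3', ' 24.7', ' 26.7']
-11.0 [' 18.1', ' 17.0', ' 18.9']
-5.0 ['  -  ', '  -  ', ' 16.3']
```

jog_arm(series=[0, 0, 0, -0.0032, 0.0147, 0, -1, 0, 0, 0, -0.0064, 0.0293, 0, -1, 0, 0, 0, -0.0096, 0.044, 0, -1, 0, 0, 0, -0.0128, 0.0586, 0, -1, 0, 0, 0, -0.016, 0.0733, 0, -1, 0, 0, 0, -0.0192, 0.0879, 0, -1, 0, 0, 0, -0.0224, 0.1026, 0, -1, 0, 0, 0, -0.0267, 0.1221, 0, -1, 0, 0, 0, -0.0267, 0.1221, 0.016, -1, 0, 0, 0, -0.0267, 0.1221, 0.0316, -1, 0, 0, 0, -0.0267, 0.1221, 0.0316, -1])

```text
clock: 10.42
eef_pos: [537.0, 186.2, 181.9]
eef_rot: [0.148, 1.543, -1.209]
wrist_force: [0.5, -0.6, -1.2]
finger_gap: 22.9
```

```bash
python3 - <<'E'
from shaft import *
s=manip.read_state();print(s['eef_pos'],s['eef_rot'],s['finger_gap'],s['wrist_force'])
t=grab('top','t8');s8=grab('scene','s8')
crop(t,200,160,420,260,3.6,'t8c');crop(s8,260,90,410,220,5,'s8c')
shaft('t8',(264,195,309,218),183)
shaft('s8',(338,160,372,184),180)
d,ap=drv(-.355,.62);A=Rof([3.141,.951,1.215]); print((A*Rof(s['eef_rot']).inv()).as_rotvec().round(3), np.array([558.2,393,113.9])-s['eef_pos'])
E
```

```text
[537.04936607 186.22251674 181.91178472] [ 0.14780818  1.54253877 -1.20927892] 22.912940726074662 [ 0.50215606 -0.5617834  -1.23041222]
t8 253 yaw 0.216 el -0.016 lo end [566.6  54.2 189.6] hi [545.5 150.4 188. ]
s8 167 yaw 0.216 el -0.005 lo end [569.5  51.9 187.2] hi [541.7 178.7 186.5]
[ 0.655 -0.043 -0.547] [ 21.15063393 206.77748326 -68.01178472]
```

View pics/t8c.png

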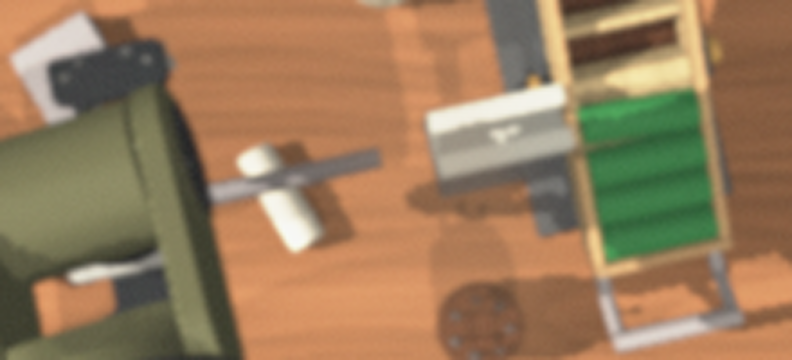

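jog_arm(series=[0.06, -0.004, -0.055, 0, 0.01, 0.01, -1, 0.13, -0.009, -0.11, 0.002, 0.03, 0.014, -1, 0.21, -0.015, -0.18, 0.004, 0.055, 0.016, -1, 0.29, -0.02, -0.25, 0.006, 0.08, 0.016, -1, 0.37, -0.026, -0.32, 0.007, 0.105, 0.014, -1, 0.45, -0.032, -0.39, 0.008, 0.125, 0.012, -1, 0.53, -0.037, -0.46, 0.009, 0.145, 0.008, -1, 0.6, -0.042, -0.53, 0.009, 0.16, 0, -1, 0.627, -0.044, -0.551, 0.009, 0.173, -0.01, -1, 0.627, -0.044, -0.551, 0.009, 0.173, -0.018, -1, 0.627, -0.044, -0.551, 0.009, 0.173, -0.018, -1])

```text
clock: 11.9
eef_pos: [545.1, 358.9, 161.1]
eef_rot: [-3.141, 0.98, 1.216]
wrist_force: [0.3, -0.2, -1.6]
finger_gap: 22.8
```

```bash
python3 - <<'E'
from shaft import *
s=manip.read_state();print(s['eef_pos'],s['eef_rot'],s['finger_gap'],s['wrist_force'])
t=grab('top','t9');s9=grab('scene','s9')
crop(t,120,160,260,260,5,'t9c');crop(s9,360,100,490,215,6,'s9c')
A=Rof([3.141,.951,1.215]); print((A*Rof(s['eef_rot']).inv()).as_rotvec().round(3), np.array([558.2,393,113.9])-s['eef_pos'])
E
```

```text
[545.13586034 358.87081696 161.12372607] [-3.14117942  0.9801733   1.21578985] 22.78853205108688 [ 0.31726062 -0.2389803  -1.63116232]
[ 0.027 -0.011  0.   ] [ 13.06413966  34.12918304 -47.22372607]
```

View pics/t9c.png

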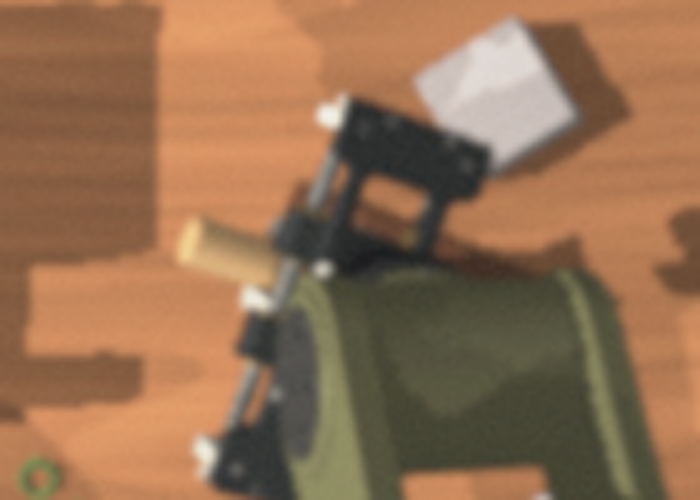

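View pics/s9c.png

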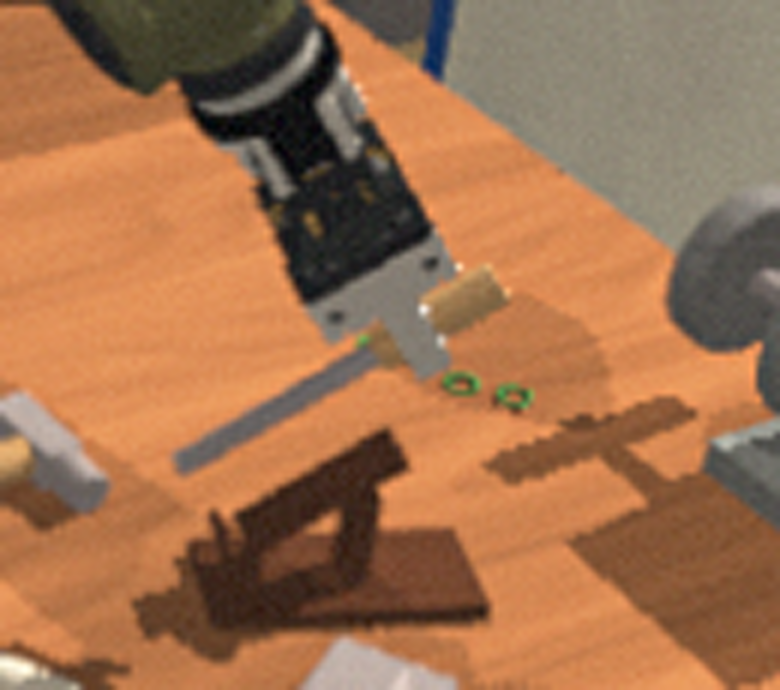

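```bash
python3 - <<'E'
from h import *
c=load('s9');P,C,U=cloud(c,386,158,422,182);C=C.astype(int)
m=(C.max(1)-C.min(1)<45)&(P[:,2]>50); Q=P[m]
for _ in range(3):
    l=cv2.fitLine(Q.astype(np.float32),cv2.DIST_HUBER,0,.01,.01).ravel(); d=l[:3]*np.sign(l[1]); r=np.linalg.norm(np.cross(Q-l[3:],d),axis=1);Q=Q[r<9]
a=(Q-l[3:])@d;print(len(Q),np.arctan2(-d[0],d[1]),np.arcsin(d[2]),(l[3:]+a.min()*d),(l[3:]+a.max()*d))
c=load('s0');P,C,U=cloud(c,395,168,432,194);C=C.astype(int)
m=(C.max(1)-C.min(1)<45)&(P[:,2]>30); Q=P[m]
for _ in range(3):
    l=cv2.fitLine(Q.astype(np.float32),cv2.DIST_HUBER,0,.01,.01).ravel(); d=l[:3]*np.sign(l[1]); r=np.linalg.norm(np.cross(Q-l[3:],d),axis=1);Q=Q[r<9]
a=(Q-l[3:])@d;print(len(Q),np.arctan2(-d[0],d[1]),np.arcsin(d[2]),(l[3:]+a.min()*d),(l[3:]+a.max()*d))
E
```

```text
43 -0.16667269 -0.5965728 [522.2906797  284.56406822 119.69754127] [533.7223958  352.51558681  72.90200645]Traceback (most recent call last):
  File "<stdin>", line 7, in <module>
  File "h.py", line 5, in load
    def load(tag): return pickle.load(open(f'{tag}.pkl','rb'))
                                      ~~~~^^^^^^^^^^^^^^^^^^^
FileNotFoundError: [Errno 2] No such file or directory: 's0.pkl'
```

```bash
python3 - <<'E'
from h import *
for tag,(a,b),(e,f) in (('s9',(192,457),(355,366)),('scene0',(245,527),(410,438))):
    c=load(tag);Q=[]
    for k in np.linspace(0,1,20):
        u=round(360+(a+k*(e-a))/6);v=round(100+(b+k*(f-b))/6) if tag=='s9' else round(100+(b+k*(f-b))/6)
        Q.append(px(c,u,v,0))
    Q=np.array(Q,np.float32); l=cv2.fitLine(Q,cv2.DIST_HUBER,0,.01,.01).ravel();d=l[:3]*np.sign(l[1])
    print(tag,np.arctan2(-d[0],d[1]),np.arcsin(d[2]),l[3:],Q[0],Q[-1])
E
```

```text
s9 -0.41456202 0.6237839 [529.59326 298.0737  124.13417] [515.78235 255.3521   96.48005] [542.54706 327.3729  147.83916]
scene0 -0.36454257 0.5895758 [537.8174  325.74576  71.56524] [524.18896  290.49585   44.895123] [551.9139   363.6697    98.938995]
```

jog_arm(series=[0, 0, 0, 0.003, 0.009, -0.012, -1, 0, 0, 0, 0.006, 0.018, -0.024, -1, 0, 0, 0, 0.009, 0.026, -0.035, -1, 0, 0, 0, 0.0115, 0.031, -0.042, -1, 0, 0, 0, 0.0125, 0.0335, -0.0462, -1, 0, 0, 0, 0.0125, 0.0335, -0.0462, -1])

```text
clock: 12.75
eef_pos: [557.7, 393.0, 115.5]
eef_rot: [3.141, 0.979, 1.215]
wrist_force: [-1.5, -0.1, -1.5]
finger_gap: 23.0
```

```bash
python3 - <<'E'
from shaft import *
s=manip.read_state();print(s['eef_pos'],s['eef_rot'],s['finger_gap'],s['wrist_force'],s['moment'])
s9=grab('scene','s10');crop(s9,360,100,490,215,6,'s10c')
E
```

```text
[557.7499224  392.95788996 115.49954226] [3.14104835 0.97882876 1.21472742] 23.018911732496502 [-1.46971888 -0.08699707 -1.4682628 ] [-0.32573965  0.15097601 -0.02061927]
```

View pics/s10c.png

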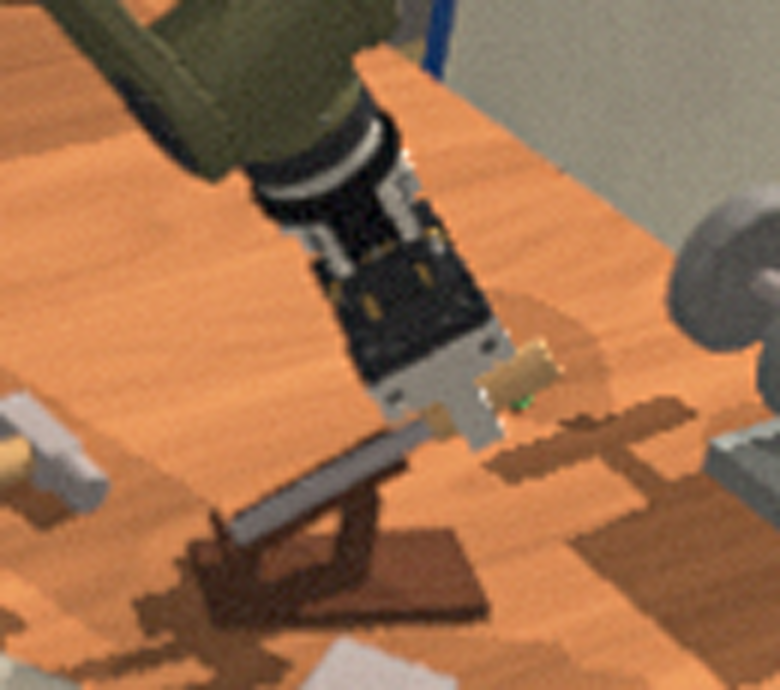

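jog_arm(series=[0, 0, 0, 0.0002, 0.0003, -0.001, -1, 0, 0, 0, 0.0002, 0.0003, -0.001, -0.3, 0, 0, 0, 0.0002, 0.0003, -0.001, 0.2, 0, 0, 0, 0.0002, 0.0003, -0.001, 1, 0, 0, 0, 0.0002, 0.0003, -0.001, 1, 0, 0, 0, 0.0002, 0.0003, -0.001, 1, 0, 0, 0, -0.006, -0.015, 0.021, 1, 0, 0, 0, -0.011, -0.03, 0.043, 1, 0, 0, 0, -0.016, -0.045, 0.066, 1, 0, 0, 0, -0.022, -0.06, 0.09, 1, 0, 0, 0, -0.022, -0.06, 0.09, 1])

```text
clock: 14.18
eef_pos: [536.4, 332.6, 207.6]
eef_rot: [3.136, 0.977, 1.21]
wrist_force: [-0.2, 0.2, -0.4]
finger_gap: 93.9
```

```bash
python3 - <<'E'
from shaft import *
s=manip.read_state();print(s['eef_pos'],s['eef_rot'],s['finger_gap'],s['wrist_force'])
s9=grab('scene','s11');crop(s9,360,100,490,215,6,'s11c')
a=load('scene1') if 0 else load('s1')
cv2.imwrite('pics/cmp.png',np.vstack([cv2.resize(c['color'][145:205,390:470],None,fx=5,fy=5,interpolation=cv2.INTER_CUBIC) for c in (a,s9)]))
E
```

```text
[536.3669727  332.55768906 207.59765566] [3.13609435 0.97655257 1.20964506] 93.86377429839801 [-0.20445096  0.21648607 -0.37133372]
```

View pics/cmp.png

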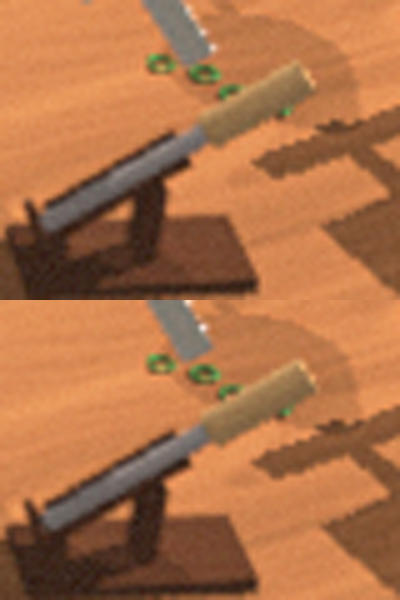

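```bash
python3 - <<'E'
from tray import *
s=manip.read_state();Rn=Rof(s['eef_rot']);print(s['joints'])
Z=R.from_euler('z',YAW);d=Z.apply([0,1,0]);ap=Z.apply([np.sin(.42),0,-np.cos(.42)]);print(ap)
for f in (0,1):
    B=toolrot(d,ap,f); print((B*Rn.inv()).as_rotvec().round(3),B.as_euler('xyz').round(3))
H=np.array([450,-151.5,87.7]);print(H-100*ap-s['eef_pos'])
# refine handle from t7/s11
for tag,b in (('t8',(355,210,425,265)),('s11',(235,185,285,225))):
    c=load(tag);P,C,U=cloud(c,*b);C=C.astype(int);T=totray(P,0)
    m=(C.max(1)-C.min(1)<45)&(C.min(1)>90)&(P[:,2]>70)&(T[:,0]<-165); T=T[m]; print(tag,m.sum(),T.min(0),T.max(0),np.median(T,0))
E
```

```text
[0.32245187 0.30769896 1.66002768 0.60435762 0.86979731 0.35205834]
[ 0.39837234  0.08699464 -0.91308894]
[-0.616 -0.367  0.422] [1.571 1.151 0.215]
[ 0.577  0.712 -2.312] [-1.571  1.151  0.215]
[-125.85430064 -493.08688126  -27.07156813]
t8 219 [-185.29417251  -42.5683927     5.21057553] [-165.01524507   47.63081102   41.47192376] [-175.50695473    3.90019938   34.49290177]
s11 149 [-183.16551798  -47.76670717   11.09112007] [-165.13853777   43.06258408   39.56641773] [-173.87969938   -6.20913789   32.91436934]
```

jog_arm(series=[0, 0, 0, 0, -0.01, 0.04, 0.5, -0.06, -0.037, 0.042, -0.01, -0.05, 0.06, 0.06, -0.12, -0.074, 0.085, -0.023, -0.1, 0.06, 0.06, -0.18, -0.11, 0.127, -0.036, -0.15, 0.06, 0.06, -0.25, -0.147, 0.17, -0.049, -0.2, 0.06, 0.06, -0.31, -0.183, 0.21, -0.062, -0.25, 0.06, 0.06, -0.37, -0.22, 0.253, -0.075, -0.3, 0.06, 0.06, -0.43, -0.257, 0.295, -0.088, -0.35, 0.06, 0.06, -0.49, -0.293, 0.337, -0.1, -0.4, 0.06, 0.06, -0.55, -0.33, 0.38, -0.113, -0.45, 0.04, 0.06, -0.616, -0.367, 0.422, -0.126, -0.493, 0.01, 0.06, -0.616, -0.367, 0.422, -0.126, -0.493, -0.027, 0.06, -0.616, -0.367, 0.422, -0.126, -0.493, -0.027, 0.06, -0.616, -0.367, 0.422, -0.126, -0.493, -0.027, 0.06])

```text
clock: 15.98
eef_pos: [410.5, -159.9, 179.6]
eef_rot: [1.568, 1.151, 0.213]
wrist_force: [0.4, -0.7, 0.6]
finger_gap: 50.0
```

```bash
python3 - <<'E'
from tray import *
s=manip.read_state();print(s['eef_pos'],s['eef_rot'],s['finger_gap'],s['joints'])
t=grab('top','t12');c=grab('scene','s12');crop(c,190,90,350,220,5 and 4.8,'s12c');crop(t,310,160,450,290,4.5,'t12c')
a=Rof(s['eef_rot']).as_matrix()[:,0];g=s['eef_pos']+100*a;print(g,proj(c,g),proj(t,g))
E
```

```text
[ 410.45791983 -159.88372169  179.61188734] [1.56764155 1.15104509 0.21286235] 49.99783345086014 [-0.63148156 -0.05967215  2.09027811  0.41141938  0.86606269 -1.07770348]
[ 450.29145594 -151.27423402   88.2928525 ] [[258.28944299 201.33941947]] [[388.13311119 250.61576171]]
```

View pics/s12c.png

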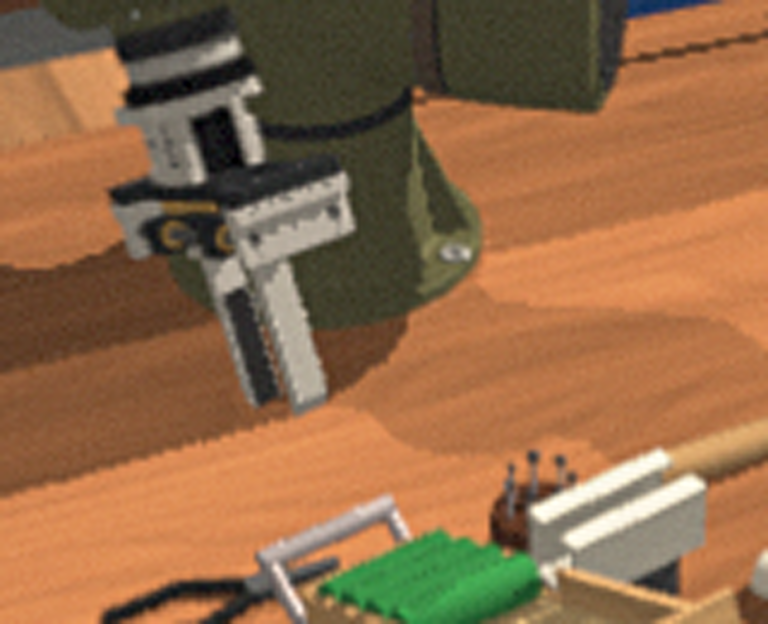

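View pics/t12c.png

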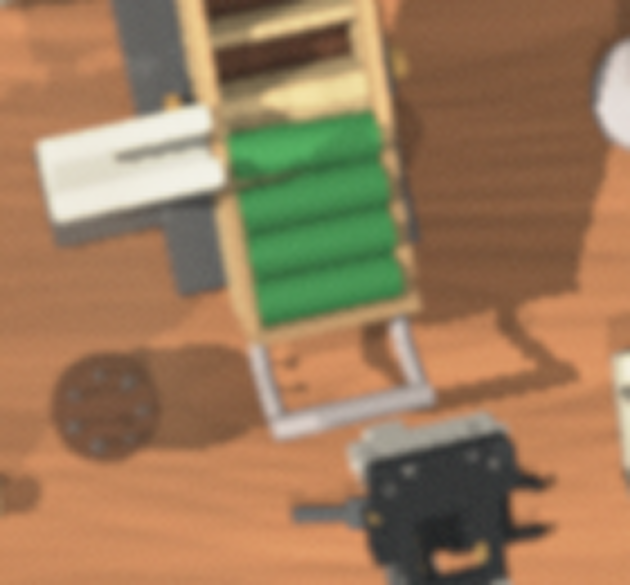

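jog_arm(series=[0, 0, 0, 0.01, 0.0022, -0.023, 0.06, 0, 0, 0, 0.02, 0.0044, -0.046, 0.06, 0, 0, 0, 0.03, 0.0065, -0.068, 0.06, 0, 0, 0, 0.0395, 0.0085, -0.0915, 0.06, 0, 0, 0, 0.0395, 0.0085, -0.0915, 0.06, 0, 0, 0, 0.0395, 0.0085, -0.0915, -1, 0, 0, 0, 0.0395, 0.0085, -0.0915, -1, 0, 0, 0, 0.0395, 0.0085, -0.0915, -1, 0, 0, 0, 0.0395, 0.0085, -0.0915, -1, 0, 0, 0, 0.0395, 0.0085, -0.0915, -1], squeeze=25)

```text
clock: 17.32
eef_pos: [449.2, -151.8, 87.5]
eef_rot: [1.568, 1.151, 0.212]
wrist_force: [-5.9, -1.3, 5.9]
finger_gap: 13.1
```

```bash
cat > arc.py <<'E'
from tray import *
# shift & rotvec from home-handle grasp for tray angle th
def hp(th):
    phi=.42-th; return np.array([-180*np.cos(phi)-45*np.sin(phi),0,-180*np.sin(phi)+45*np.cos(phi)])
def rows(a,b,step,open_=-1):
    Z=R.from_euler('z',YAW);o=[];y=Z.apply([0,1,0])
    n=max(1,round(abs(b-a)/step))
    for k in range(1,n+1):
        th=a+(b-a)*k/n
        o+=list(np.round((th-a)*y,4))+list(np.round(Z.apply(hp(th)-hp(a))/1000,4))+[open_]
    return [float(x) for x in o]
def fmt(o): return '['+', '.join('%g'%x for x in o)+']'
E
python3 - <<'E'
from arc import *
s=manip.read_state();print(s['eef_pos'],s['eef_rot'],s['finger_gap'],s['wrist_force'])
c=grab('scene','s13');crop(c,190,90,350,220,4.8,'s13c')
print(fmt(rows(0,.5,.05)))
E
```

```text
[ 449.18618819 -151.75045464   87.45228006] [1.5675065  1.151386   0.21166527] 13.113532443555872 [-5.93934775 -1.30951487  5.93115395]
[-0.0107, 0.0488, 0, -0.0014, -0.0003, 0.0092, -1, -0.0213, 0.0977, 0, -0.0023, -0.0005, 0.0184, -1, -0.032, 0.1465, 0, -0.0027, -0.0006, 0.0277, -1, -0.0427, 0.1954, 0, -0.0027, -0.0006, 0.0369, -1, -0.0533, 0.2442, 0, -0.0023, -0.0005, 0.0462, -1, -0.064, 0.2931, 0, -0.0014, -0.0003, 0.0554, -1, -0.0747, 0.3419, 0, -0, -0, 0.0646, -1, -0.0853, 0.3908, 0, 0.0018, 0.0004, 0.0737, -1, -0.096, 0.4396, 0, 0.004, 0.0009, 0.0827, -1, -0.1067, 0.4885, 0, 0.0067, 0.0015, 0.0915, -1]
```

View pics/s13c.png

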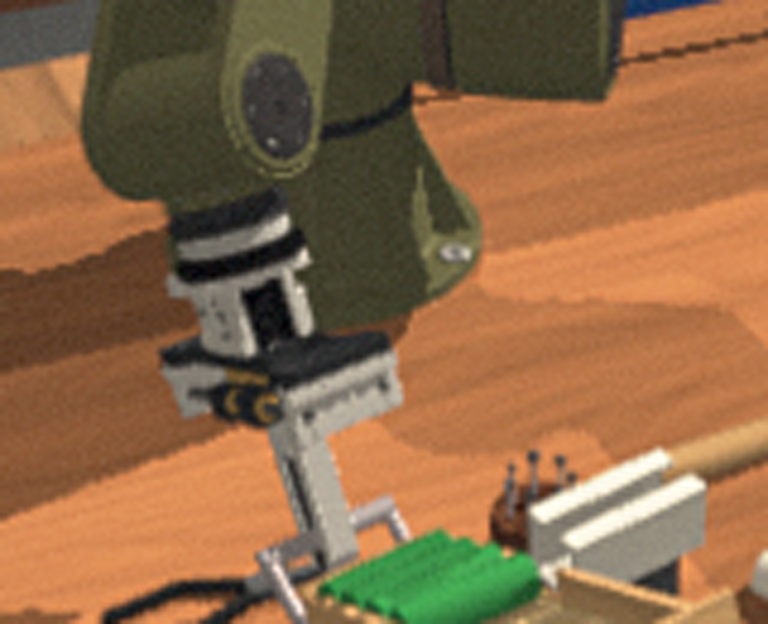

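jog_arm(series=[-0.0107, 0.0488, 0, -0.0014, -0.0003, 0.0092, -1, -0.0213, 0.0977, 0, -0.0023, -0.0005, 0.0184, -1, -0.032, 0.1465, 0, -0.0027, -0.0006, 0.0277, -1, -0.0427, 0.1954, 0, -0.0027, -0.0006, 0.0369, -1, -0.0533, 0.2442, 0, -0.0023, -0.0005, 0.0462, -1, -0.064, 0.2931, 0, -0.0014, -0.0003, 0.0554, -1, -0.0747, 0.3419, 0, 0, 0, 0.0646, -1, -0.0853, 0.3908, 0, 0.0018, 0.0004, 0.0737, -1, -0.096, 0.4396, 0, 0.004, 0.0009, 0.0827, -1, -0.1067, 0.4885, 0, 0.0067, 0.0015, 0.0915, -1, -0.1067, 0.4885, 0, 0.0067, 0.0015, 0.0915, -1])

```text
clock: 18.75
eef_pos: [455.7, -150.3, 178.8]
eef_rot: [-1.555, 1.488, -2.91]
wrist_force: [-5.4, -3.9, 3.3]
finger_gap: 13.4
```

```bash
python3 - <<'E'
from arc import *
s=manip.read_state();print(s['eef_pos'],s['eef_rot'],s['finger_gap'],s['wrist_force'],s['moment'],s['joints'])
c=grab('scene','s14');crop(c,190,90,350,250,4,'s14c');t=grab('top','t14');crop(t,310,90,450,270,3.3,'t14c')
print(fmt(rows(.5,.8,.03)))
E
```

```text
[ 455.72571589 -150.29683445  178.84207766] [-1.55459922  1.48813803 -2.90971807] 13.376600841925288 [-5.37921468 -3.86575934  3.30949943] [-0.6427274   1.05432008 -0.00808778] [-0.3703329   0.22905093  1.72357852 -0.04918272  1.25748555 -0.56924513]
[-0.0064, 0.0293, 0, 0.0018, 0.0004, 0.0052, -1, -0.0128, 0.0586, 0, 0.0038, 0.0008, 0.0104, -1, -0.0192, 0.0879, 0, 0.0059, 0.0013, 0.0156, -1, -0.0256, 0.1172, 0, 0.0082, 0.0018, 0.0206, -1, -0.032, 0.1465, 0, 0.0106, 0.0023, 0.0256, -1, -0.0384, 0.1759, 0, 0.0131, 0.0029, 0.0305, -1, -0.0448, 0.2052, 0, 0.0158, 0.0035, 0.0354, -1, -0.0512, 0.2345, 0, 0.0187, 0.0041, 0.0401, -1, -0.0576, 0.2638, 0, 0.0217, 0.0047, 0.0448, -1, -0.064, 0.2931, 0, 0.0248, 0.0054, 0.0493, -1]
```

View pics/s14c.png

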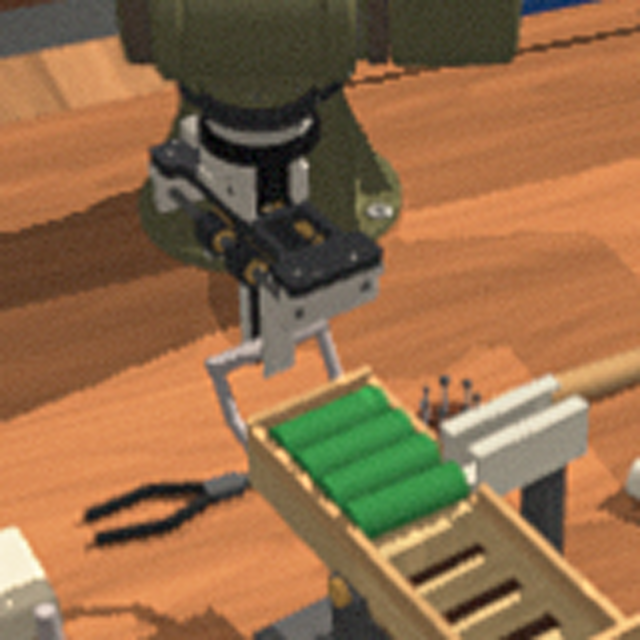

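View pics/t14c.png

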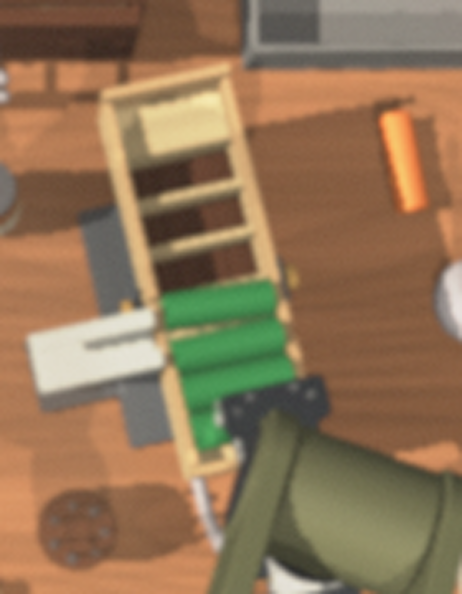

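jog_arm(series=[-0.0064, 0.0293, 0, 0.0018, 0.0004, 0.0052, -1, -0.0128, 0.0586, 0, 0.0038, 0.0008, 0.0104, -1, -0.0192, 0.0879, 0, 0.0059, 0.0013, 0.0156, -1, -0.0256, 0.1172, 0, 0.0082, 0.0018, 0.0206, -1, -0.032, 0.1465, 0, 0.0106, 0.0023, 0.0256, -1, -0.0384, 0.1759, 0, 0.0131, 0.0029, 0.0305, -1, -0.0448, 0.2052, 0, 0.0158, 0.0035, 0.0354, -1, -0.0448, 0.2052, 0, 0.0158, 0.0035, 0.0354, -1, -0.0448, 0.2052, 0, 0.0158, 0.0035, 0.0354, -1, -0.0448, 0.2052, 0, 0.0158, 0.0035, 0.0354, -1])

```text
clock: 20.1
eef_pos: [471.5, -146.9, 214.2]
eef_rot: [-1.566, 1.28, -2.922]
wrist_force: [-3.2, -3.1, 3.6]
finger_gap: 13.4
```

```bash
python3 - <<'E'
from arc import *
s=manip.read_state();print(s['eef_pos'],s['eef_rot'],s['finger_gap'],s['wrist_force'],s['moment'],s['joints'])
c=grab('scene','s15');crop(c,190,90,350,250,4,'s15c');t=grab('top','t15');crop(t,310,90,450,270,3.3,'t15c')
print(fmt(rows(.71,.85,.035)))
E
```

```text
[ 471.46336467 -146.91318889  214.18787852] [-1.56633763  1.27984746 -2.92195707] 13.37502813579114 [-3.15870278 -3.0726221   3.62526416] [-0.60050037  0.83475522  0.1115227 ] [-0.3031998   0.33400845  1.52571875 -0.14382269  1.53607314 -0.49497601]
[-0.0075, 0.0342, 0, 0.0033, 0.0007, 0.0055, -1, -0.0149, 0.0684, 0, 0.0068, 0.0015, 0.0109, -1, -0.0224, 0.1026, 0, 0.0105, 0.0023, 0.0162, -1, -0.0299, 0.1368, 0, 0.0144, 0.0031, 0.0213, -1]
```

View pics/s15c.png

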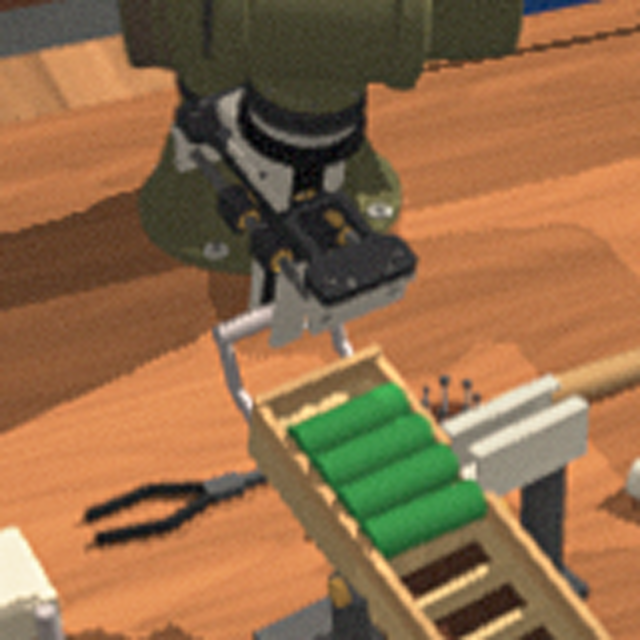

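View pics/t15c.png

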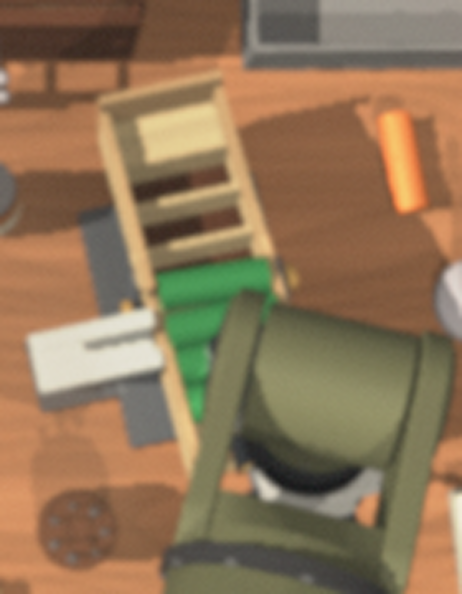

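jog_arm(series=[-0.0075, 0.0342, 0, 0.0033, 0.0007, 0.0055, -1, -0.0149, 0.0684, 0, 0.0068, 0.0015, 0.0109, -1, -0.0224, 0.1026, 0, 0.0105, 0.0023, 0.0162, -1, -0.0299, 0.1368, 0, 0.0144, 0.0031, 0.0213, -1, -0.0299, 0.1368, 0, 0.0144, 0.0031, 0.0213, -1, -0.0299, 0.1368, 0, 0.0144, 0.0031, 0.0213, -1, -0.0299, 0.1368, 0, 0.0144, 0.0031, 0.0213, -1, -0.0299, 0.1368, 0, 0.0144, 0.0031, 0.0213, -1])

```text
clock: 21.2
eef_pos: [486.0, -143.8, 235.7]
eef_rot: [-1.567, 1.14, -2.923]
wrist_force: [-2.7, -3.6, 5.4]
finger_gap: 13.5
```

```bash
python3 - <<'E'
from arc import *
s=manip.read_state();print(s['eef_pos'],s['eef_rot'],s['finger_gap'],s['wrist_force'],s['moment'],s['joints'])
c=grab('scene','s16');crop(c,190,90,350,250,4,'s16c');t=grab('top','t16');crop(t,310,90,450,270,3.3,'t16c')
E
```

```text
[ 485.9771056  -143.83194548  235.73799651] [-1.56747985  1.14024327 -2.92308125] 13.477486033903812 [-2.71253746 -3.56919241  5.403529  ] [-0.61235619  0.86332748  0.17405397] [-0.2638389   0.42250273  1.38263025 -0.19705158  1.71999112 -0.4704634 ]
```

View pics/s16c.png

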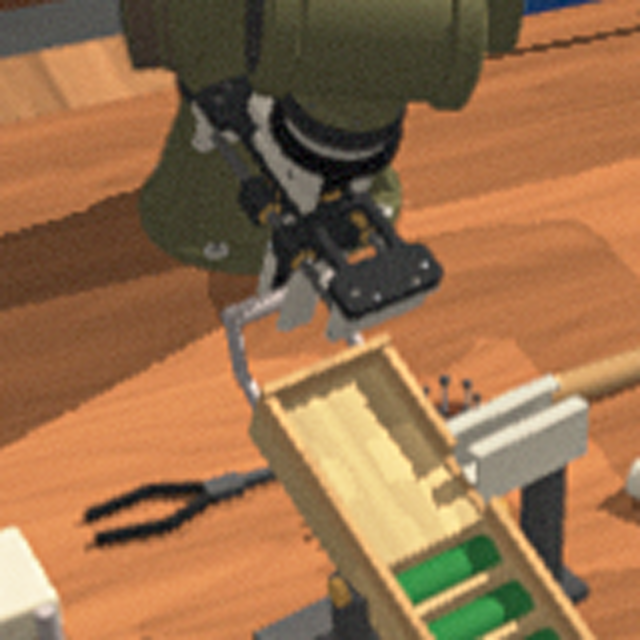

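View pics/t16c.png

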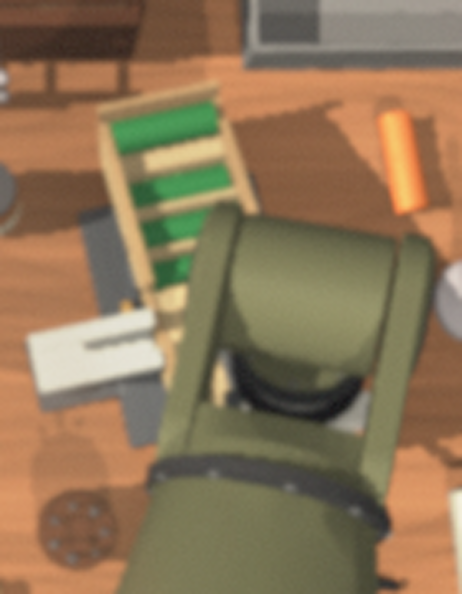

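```bash
python3 - <<'E'
from arc import *
T=greens('t16',(310,90,450,270),.85);prof(T,((-35,-15),(-10,10),(15,35)),0,160,6)
print(fmt(rows(.85,.35,.05)));print(fmt(rows(.35,0,.03)))
E
```

```text
9.0 ['  -  ', '  -  ', ' -4.3']
15.0 ['  -  ', '  -  ', ' -2.4']
21.0 ['  -  ', '  -  ', ' -1.1']
27.0 ['  -  ', '  -  ', ' -0.2']
45.0 ['  -  ', ' -2.4', '  -  ']
51.0 ['  -  ', ' -2.6', ' -3.3']
57.0 ['  -  ', ' -1.2', ' -1.0']
63.0 ['  -  ', ' -1.1', ' -1.2']
69.0 ['  -  ', ' -3.3', '  -  ']
87.0 [' -3.9', ' -3.7', ' -4.5']
93.0 [' -1.1', ' -0.7', ' -1.7']
99.0 [' -0.9', '  1.0', ' -0.4']
105.0 [' -2.6', ' -3.1', '  -  ']
123.0 [' 19.4', ' 19.0', ' 18.2']
129.0 [' 26.0', ' 24.9', ' 24.5']
135.0 [' 28.6', ' 27.7', ' 28.3']
141.0 [' 27.7', ' 27.6', ' 27.7']
[0.0107, -0.0488, -0, -0.0055, -0.0012, -0.0074, -1, 0.0213, -0.0977, -0, -0.0106, -0.0023, -0.015, -1, 0.032, -0.1465, -0, -0.0153, -0.0033, -0.0229, -1, 0.0427, -0.1954, -0, -0.0197, -0.0043, -0.0311, -1, 0.0533, -0.2442, -0, -0.0236, -0.0052, -0.0394, -1, 0.064, -0.2931, -0, -0.0272, -0.0059, -0.048, -1, 0.0747, -0.3419, -0, -0.0303, -0.0066, -0.0567, -1, 0.0853, -0.3908, -0, -0.0329, -0.0072, -0.0656, -1, 0.096, -0.4396, -0, -0.0352, -0.0077, -0.0745, -1, 0.1067, -0.4885, -0, -0.037, -0.0081, -0.0836, -1]
[0.0062, -0.0285, -0, -0.0008, -0.0002, -0.0053, -1, 0.0124, -0.057, -0, -0.0015, -0.0003, -0.0107, -1, 0.0187, -0.0855, -0, -0.0021, -0.0005, -0.0161, -1, 0.0249, -0.114, -0, -0.0025, -0.0005, -0.0215, -1, 0.0311, -0.1425, -0, -0.0027, -0.0006, -0.0269, -1, 0.0373, -0.171, -0, -0.0028, -0.0006, -0.0323, -1, 0.0436, -0.1995, -0, -0.0027, -0.0006, -0.0377, -1, 0.0498, -0.228, -0, -0.0025, -0.0005, -0.0431, -1, 0.056, -0.2565, -0, -0.0021, -0.0005, -0.0485, -1, 0.0622, -0.285, -0, -0.0015, -0.0003, -0.0539, -1, 0.0684, -0.3134, -0, -0.0008, -0.0002, -0.0593, -1, 0.0747, -0.3419, -0, 0, 0, -0.0646, -1]
```

All three pockets hold a blank (crests within a few mm of the floor plane) and the spare is at x≈137. Tipping back.

jog_arm(series=[0.0107, -0.0488, 0, -0.0055, -0.0012, -0.0074, -1, 0.0213, -0.0977, 0, -0.0106, -0.0023, -0.015, -1, 0.032, -0.1465, 0, -0.0153, -0.0033, -0.0229, -1, 0.0427, -0.1954, 0, -0.0197, -0.0043, -0.0311, -1, 0.0533, -0.2442, 0, -0.0236, -0.0052, -0.0394, -1, 0.064, -0.2931, 0, -0.0272, -0.0059, -0.048, -1, 0.0747, -0.3419, 0, -0.0303, -0.0066, -0.0567, -1, 0.0853, -0.3908, 0, -0.0329, -0.0072, -0.0656, -1, 0.096, -0.4396, 0, -0.0352, -0.0077, -0.0745, -1, 0.1067, -0.4885, 0, -0.037, -0.0081, -0.0836, -1])

```text
clock: 22.55
eef_pos: [449.0, -151.8, 151.8]
eef_rot: [1.547, 1.499, 0.191]
wrist_force: [-1.8, -0.7, 3.2]
finger_gap: 13.2
```

jog_arm(series=[0.0062, -0.0285, 0, -0.0008, -0.0002, -0.0053, -1, 0.0124, -0.057, 0, -0.0015, -0.0003, -0.0107, -1, 0.0187, -0.0855, 0, -0.0021, -0.0005, -0.0161, -1, 0.0249, -0.114, 0, -0.0025, -0.0005, -0.0215, -1, 0.0311, -0.1425, 0, -0.0027, -0.0006, -0.0269, -1, 0.0373, -0.171, 0, -0.0028, -0.0006, -0.0323, -1, 0.0436, -0.1995, 0, -0.0027, -0.0006, -0.0377, -1, 0.0498, -0.228, 0, -0.0025, -0.0005, -0.0431, -1, 0.056, -0.2565, 0, -0.0021, -0.0005, -0.0485, -1, 0.0622, -0.285, 0, -0.0015, -0.0003, -0.0539, -1, 0.0684, -0.3134, 0, -0.0008, -0.0002, -0.0593, -1, 0.0747, -0.3419, 0, 0, 0, -0.065, -1, 0.0747, -0.3419, 0, 0, 0, -0.0655, -1, 0.0747, -0.3419, 0, 0, 0, -0.0655, -1, 0.0747, -0.3419, 0, 0, 0, -0.0655, -1])

```text
clock: 24.42
eef_pos: [449.5, -151.9, 86.8]
eef_rot: [1.565, 1.15, 0.209]
wrist_force: [-1.7, -2.8, 5.7]
finger_gap: 13.2
```

```bash
python3 - <<'E'
from arc import *
s=manip.read_state();print(s['eef_pos'],s['eef_rot'],s['finger_gap'],s['wrist_force'],s['moment'])
c=grab('scene','s17');crop(c,190,90,350,250,4,'s17c');t=grab('top','t17');crop(t,310,90,450,270,3.3,'t17c')
E
```

```text
[ 449.51756164 -151.93560765   86.78414288] [1.56516081 1.1503398  0.20903876] 13.170801633021796 [-1.74286387 -2.76921216  5.7163648 ] [-0.30441985 -0.12403217 -0.14753974]
```

View pics/s17c.png

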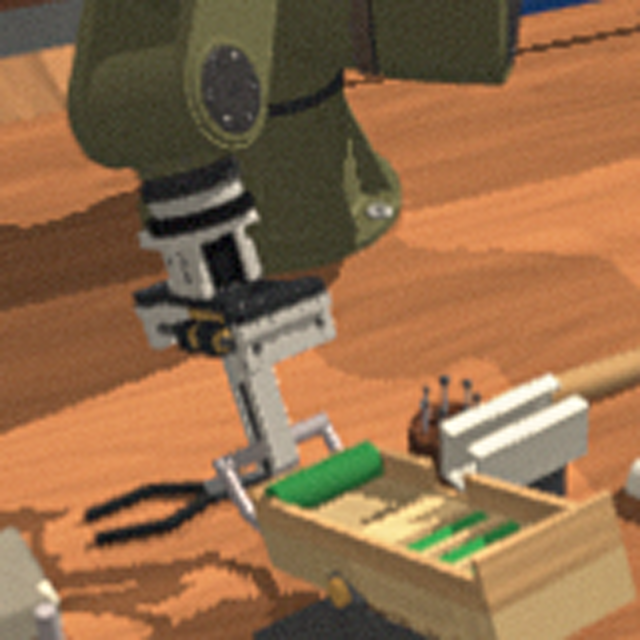

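View pics/t17c.png

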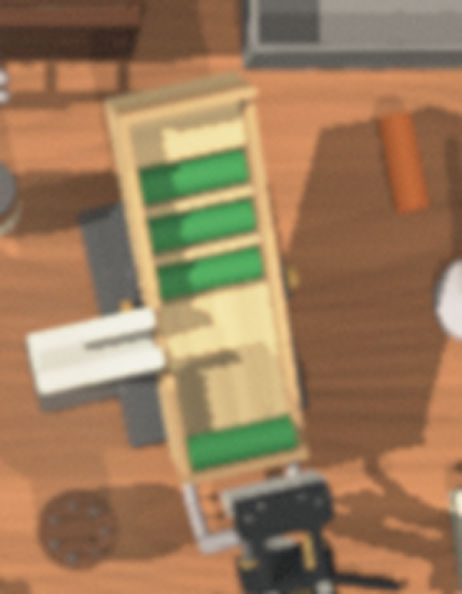

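jog_arm(series=[0, 0, 0, 0, 0, 0, -0.4, 0, 0, 0, 0, 0, 0, 0.06, 0, 0, 0, 0, 0, 0, 0.06, 0, 0, 0, 0, 0, 0, 0.06, 0, 0, 0, -0.01, -0.0022, 0.023, 0.06, 0, 0, 0, -0.02, -0.0044, 0.046, 0.06, 0, 0, 0, -0.03, -0.0065, 0.068, 0.06, 0, 0, 0, -0.04, -0.0087, 0.0915, 0.06, 0, 0, 0, -0.07, -0.009, 0.13, 0.06, 0, 0, 0, -0.07, -0.009, 0.13, 0.06])

```text
clock: 25.78
eef_pos: [379.0, -161.2, 218.7]
eef_rot: [1.559, 1.149, 0.203]
wrist_force: [-0.4, 0.9, -1.2]
finger_gap: 49.6
```

```bash
python3 - <<'E'
from arc import *
s=manip.read_state();print(s['eef_pos'],s['finger_gap'],s['wrist_force'],s['clock'])
c=grab('scene','s18');t=grab('top','t18')
for tag,b in (('t18',(310,90,450,270)),('s18',(230,170,350,260))):
    print(tag);prof(greens(tag,b,0),((-30,30),))
for tag,b in (('t8',(355,210,425,265)),('t18',(355,210,425,265)),('s11',(235,185,285,225)),('s18',(235,185,285,225))):
    c=load(tag);P,C,U=cloud(c,*b);C=C.astype(int);T=totray(P,0)
    m=(C.max(1)-C.min(1)<45)&(C.min(1)>90)&(P[:,2]>70)&(P[:,2]<110)&(T[:,0]<-165)&(abs(T[:,1])<50); print(tag,m.sum(),np.median(P[m],0).round(1))
E
```

```text
[ 378.97195424 -161.20505741  218.71269191] 49.57937729598977 [-0.42244732  0.89404069 -1.24799696] 25.775
t18
-119.0 [' 24.7']
-113.0 [' 27.1']
-107.0 [' 27.3']
-101.0 [' 23.3']
-95.0 [' 19.1']
7.0 [' -6.3']
13.0 [' -2.4']
19.0 [' -1.1']
25.0 [' -3.1']
31.0 [' -4.9']
43.0 [' -6.6']
49.0 [' -2.8']
55.0 [' -1.2']
61.0 [' -1.8']
67.0 [' -6.1']
79.0 [' -8.2']
85.0 [' -3.4']
91.0 [' -1.3']
97.0 [' -1.5']
103.0 [' -5.3']
s18
-125.0 [' 25.3']
-113.0 [' 28.4']
-107.0 [' 28.2']
-101.0 [' 20.9']
-95.0 [' 17.2']
13.0 [' -0.6']
19.0 ['  0.3']
25.0 [' -0.9']
43.0 [' -3.3']
49.0 [' -1.0']
55.0 ['  0.3']
61.0 ['  0.2']
t8 219 [ 451.7 -147.7   92.8]
t18 230 [ 452.  -150.1   92.5]
s11 149 [ 455.9 -157.4   93.2]
s18 152 [ 455.7 -155.4   92.7]
```

View pics/s18.png

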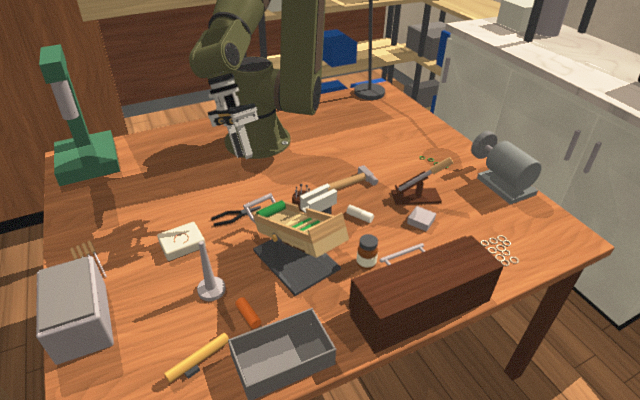

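View pics/t18.png

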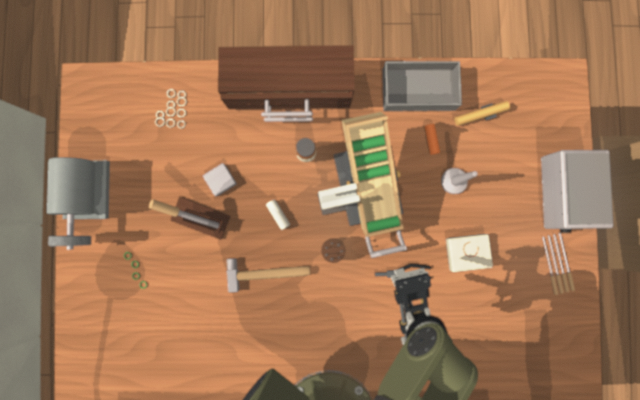

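Three blanks sit flush in the pockets at x≈20, 57 and 94. The spare is in the channel at x≈-110, the handle is back at its starting height, the drift is in its cradle, and the bystanders are where they started. The arm is clear, so I'm handing in.

```bash
python3 -c "
from cell import manip
print(manip.sign_off())"
```

```text
the job is handed in; nothing more can be done
None
```

The job is done and handed in at about 26 s of the 72 s allowed; the hand-in reported no verdict.

**What I did:**
- I pushed the last blank out of the sleeve into the channel with the drift, then put the drift back in its cradle.
- I gripped the tray handle and tilted the tray to about 0.85 rad until all three pockets filled.
- I tipped it back gently, so the spare rolled back into the channel. Then I let go and moved the arm clear.

**Last checks:**
- **Pockets:** the top camera shows the blanks flush, at about x = 20, 57 and 94 mm. The scene camera agreed on the first two; it could not see the third.
- **Spare blank:** it lies on the channel floor at about x = -110 mm in both views.
- **Tray:** the handle is within about 0.5 mm of its height before the tilt.
- **Drift:** it looks the same in the scene camera as before I picked it up.
- **Bystanders:** none looks moved in the last pictures. I compared these by eye only.

**What went off plan:** on the last push the wrist force rose to about 20 N along y, and the tip stopped an estimated 3 to 4 mm short of where I sent it. I took this as the blank meeting the tray's far wall and backed off. The blank was already on the floor, slightly skewed.

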